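Send the wire spool and the bracket down the roller lane

ROBOT

A 6-joint arm with a two-finger parallel gripper is mounted at the origin on the work surface. World frame = base frame: x ahead of the robot, y to its left, z up, the work surface at z = 0. Lengths are in m, angles in degrees, forces in N, time in s.
With the tool pointing down it reaches from about 0.375 to 0.9 m from the base axis. Payload 3.1 kg.
Tool frame: the origin (TCP) lies between the finger pads; the fingertips stand 19 mm ahead of it and the grasp point (between the pads) is the TCP; z points along the fingers, x is the direction in which the jaws open and shut, and the axes are right-handed (so a half turn about z gives the same grasp; the last joint's range is limited). The gripper opens to 87 mm and grips with 3 to 60 N. Pads are 19 mm wide; open, the fingers measure 117 mm over their backs; the gripper's body (75 mm by 190 mm) begins 51 mm behind the grasp point.
Start: joints at [-78.696, 30.224, 82.088, -0, 67.689, -10.227], TCP at [0.229, -0.581, 0.208] pointing down, gripper open.
Joint ranges: [-176.69, 176.69], [-43.24, 126.21], [12.49, 139.97], [-82, 262], [0, 151.66], [-163.58, 163.58]. Speed limits (degrees/s): [159.86, 159.86, 180, 180, 180, 180].

INTERFACE

Orientations are given as a 3x3 rotation matrix whose columns are the frame's x, y, z axes.
In Python, from rig import read_state, capture, camera_info, hand_in, spot_in, silhouettes gives the robot as it stands.
- The arm moves only by the shell command python3 -m jog 'ROWS'. ROWS is text: rows parted by semicolons, each of 7 numbers parted by spaces: the shift along the tool's x, y, z in m, then the turn, a rotation vector about the tool's x, y, z in degrees, then the opening, from 0 (shut) to 1 (fully open). A call has 1 to 8 rows; each row is the pose to reach, as a shift and turn from the pose commanded when the call began, along the tool's axes at that moment; what a row does not reach only later rows make up. A row lasts 1/8 s, in which the tool goes at most 62.5 mm and 10.7 degrees, less where a joint would pass 70% of its speed; a pose out of reach is approached as far as the arm can. A call with a gripper value outside its range is refused whole. The fingers move at their own pace and stop on an object; the grip force is fixed at half the most. Time passes only in rows, so rows that repeat a pose let the fingers close. It gives the time, the measured TCP pose, the force and the opening at its end, in the units of the state.
- read_state(): the state, without advancing time (a new reading comes with each control period).
- capture(name): name is "side" or "top" or "wrist"; returns (picture, depth): 400x640x3 uint8, red, green, blue; 400x640 float32, m along the optical axis (not along the pixel's ray), 0 where there is no reading.
- camera_info(name): a dict with "vfov" (degrees; the focal length in pixels is half the picture's height over the tangent of half this angle, whatever the lens; pixels are square), "cx", "cy" (the principal point, pixels), "R" (3x3) and "t" (3): a world point X has camera coordinates R X + t; the wrist camera has in their place "tool_from_camera" (4x4, takes a point from camera to tool coordinates, whose origin is the TCP and whose axes are the tool frame's). Camera axes: x right, y down, z forward; pixel columns grow to the right and rows downward; lengths in m; the calibration is good to about 2 mm. A picture is of the moment at which its call begins: read the wrist's pose just before it. camera_info takes no time and is no camera call.
- hand_in(): hands the job in, once; it reports no verdict.
Trained networks look in the newest picture that a camera, given by its name, has taken for a name from the list of things; names that differ only in an ending like _2 or _b are one class to them, and where a whole thing is asked for, a point or a joint stands for the part that bears it (a point fixed in the world has none). Each returns a list of dicts, best first, with "score" (0 to 1); they miss things now and then, are a little off and sometimes report something else, mostly with a low value. They report only what shows in the picture. A call takes as long as a camera call.
- spot_in(label, camera): "centre" ([x, y, z] in m, in world coordinates, good to about 4 mm: the middle of the surface that is visible of it).
- silhouettes(label, camera): "region" (400x640 bool, what is visible of it).
The state is a dict: "time_s": time; "joint_positions": joint angles; "qvel": joint speeds; "tau": joint torques, N m; "position": TCP position; "tcp_rot": TCP orientation; "force": force on the tool from outside, world axes, zero at the start; "moment": the same for the moment, N m; "opening": opening from 0.0 (shut) to 1.0 (fully open).
Only numpy, scipy, OpenCV 4.12 (cv2) and the standard library are available. Lean on these libraries where they do the work, as an engineer would, in place of code of your own. Each camera call takes 0.05 s, during which the arm holds its last target.

TASK

Send the next job down the blue roller lane: slide the wire spool up off its spindle, set it gently, flat and collar up, on the upper half of the rollers and let it roll by itself to the yellow stop. Once it rests there, take the aluminium T-bracket from the tilted positioner, set it gently on the upper half of the rollers, base plate down and lengthwise, and let it roll by itself up against the spool. Leave the other things on the table where they are.

Things in the scene. Friction and masses are not known exactly. Their poses are not given: they have to be found in the camera images.
- spool: wire spool, the thing to send first: axis upright (its z), two black flanges 100 mm diameter and 5 mm thick with copper wire between them up to 45 mm height, then an orange grip collar 36 mm diameter from 45 to 80 mm height. Bore 20 mm right through. About 0.5 kg. Origin: centre of its underside.
- post: fixed upright spindle on which the spool starts: base 110 x 110 x 8 mm, shoulder disc 52 mm diameter whose top (the spool's seat) is 20 mm above the table, post 16 mm diameter reaching 106 mm above the table, 6 mm out of the spool's collar. Origin: centre of its foot, z up. To come off, the spool must rise 90 mm straight up.
- bracket: light aluminium T-bracket, sent second: base plate 120 (x) x 80 (y) x 8 mm (z 0 to 8) with a fin in its middle, 120 long (x), 8 mm thick (y), z 8 to 78 mm. About 0.4 kg. Origin: centre of the base plate's underside; z along the fin, away from the plate. It starts lying loose on the positioner, its fin leaning 35 degrees from vertical.
- positioner: fixed grey stand, foot 130 x 130 mm, with a steel plate 100 x 150 mm tilted 35 degrees to face its -x (the robot's side); a red ledge 12 mm high along the plate's lower edge keeps the bracket from sliding off. The middle of the plate's face is 85 mm above the origin. Origin: on the table, z up. It and the spindle may be on either side of the lane.
- deck: blue sloping roller lane, fixed, falling away from the robot. Origin: middle of its upper end (near the robot), level with the roller tops, 106 mm above the table. x runs downhill (8 degrees below level), y across, z square to the rollers. Blue side rails, inner width 114 mm, 8 mm thick, 14 mm higher than the roller tops. 15 rollers of 20 mm diameter, 28 mm apart, from x = 14 to 406 mm.
- lane_middle (a point): middle of the lane, level with the roller tops, 215 mm downhill of the deck's origin: the upper half ends here. The face of the yellow stop plate is 215 mm further downhill (430 mm from the deck's origin); the plate stands 47 mm above the rollers. The rollers turn freely, lightly braked: things start to roll as soon as they are let go, and roll at about 0.1 to 0.3 m/s.
- steel_tee: bystander: dark steel T-bracket standing on the table, 120 x 80 x 78 mm (not the one to send)
- hammer: bystander: hammer lying on the table
- wire_brush: bystander: brush lying on the table
- paste_tin: bystander: green-labelled tin, 72 mm diameter, 85 mm tall
- offcut: bystander: flat metal sheet 160 x 100 x 5 mm
- nozzle: bystander: pink ceramic nozzle standing on end, 22 mm diameter, 45 mm tall
- square_magnet: bystander: red magnetic square 90 x 96 x 22 mm

How it is judged (in metres and radians):
On the way, in this order (a step that is already met when the one before it is completed fails the run):
1. the spool has been lifted off the spindle (z of spool in the frame of post above 0.107 m).
2. the spool lies flat on the upper half of the rollers, let go (x of spool in the frame of deck between 0 and 0.215 m and y of spool in the frame of deck between -0.03 and 0.03 m and z of spool in the frame of deck between -0.008 and 0.008 m and angle between spool's own z axis and vertical below 0.22 rad and contact force between each of the fingers, the arm and spool below 0.1 N), for 0.05 s.
3. the spool has rolled to the stop and rests there (x of spool in the frame of deck above 0 m and y of spool in the frame of deck between -0.03 and 0.03 m and z of spool in the frame of deck between -0.008 and 0.008 m and x of spool in the frame of deck above 0.372 m and angle between spool's own z axis and vertical below 0.22 rad and linear speed of spool below 0.02 m/s and angular speed of spool below 0.2 rad/s and contact force between each of the fingers, the arm and spool below 0.1 N), for 0.1 s.
4. the bracket lies base down on the upper half of the rollers, let go (x of bracket in the frame of deck between 0 and 0.215 m and y of bracket in the frame of deck between -0.03 and 0.03 m and z of bracket in the frame of deck between -0.008 and 0.008 m and angle between bracket's own z axis and vertical below 0.22 rad and contact force between each of the fingers, the arm and bracket below 0.1 N), for 0.05 s.
At the end, for the whole second after the job is handed in: The spool lies flat on the rollers, collar up, against the yellow stop (within 8 mm), and the bracket lies base down and lengthwise on the rollers behind it, against the spool (centres within 125 mm), both upright to the lane, let go and at rest (all of step 3 and x of bracket in the frame of deck above 0 m and y of bracket in the frame of deck between -0.03 and 0.03 m and z of bracket in the frame of deck between -0.008 and 0.008 m and angle between bracket's own z axis and vertical below 0.22 rad and angle between the x axis of bracket and the x axis of deck, either way round below 0.3 rad and horizontal distance between spool and bracket below 0.125 m and linear speed of bracket below 0.02 m/s and angular speed of bracket below 0.2 rad/s and contact force between each of the fingers, the arm and bracket below 0.1 N); the robot touches nothing.
It fails at once if the robot touches the spool on the lower half of the lane (it must roll by itself) (x of spool in the frame of deck between 0.235 and 0.43 m and y of spool in the frame of deck between -0.06 and 0.06 m and z of spool in the frame of deck between -0.03 and 0.015 m and contact force between any of the fingers, the arm and spool above 0.5 N).
It fails at once if the robot touches the bracket on the lower half of the lane (it must roll by itself) (x of bracket in the frame of deck between 0.235 and 0.43 m and y of bracket in the frame of deck between -0.06 and 0.06 m and z of bracket in the frame of deck between -0.03 and 0.015 m and contact force between any of the fingers, the arm and bracket above 0.5 N).
It fails at once if the spool is dropped or thrown onto the lane (faster than 0.75 m/s within 30 mm of the rollers) (x of spool in the frame of deck between -0.05 and 0.43 m and y of spool in the frame of deck between -0.07 and 0.07 m and z of spool in the frame of deck below 0.03 m and linear speed of spool above 0.75 m/s).
It fails at once if the bracket is dropped or thrown onto the lane (faster than 0.75 m/s within 30 mm of the rollers) (x of bracket in the frame of deck between -0.05 and 0.43 m and y of bracket in the frame of deck between -0.07 and 0.07 m and z of bracket in the frame of deck below 0.03 m and linear speed of bracket above 0.75 m/s).
It fails at once if one of the other things on the table is moved by more than 30 mm (distance of any of steel_tee, hammer, wire_brush, paste_tin, offcut, nozzle, square_magnet from where it was at the start of the episode above 0.03 m).
It also fails if it takes over 62 s, if anything falls off the work surface, if the arm or the gripper's body presses on something with over 40 N, if the wrist force passes 120 N, or if a joint passes its speed limit or range.

## Working session

There is one attempt and no reset: what is moved stays moved. The work goes in short steps, Python scripts to look and compute and a shell command to move; the robot and the scene stay as the last step left them, time stands still between calls to the robot, and variables do not carry over. Pictures are saved under pics/ and viewed, and the job is handed in when it is done.

```bash
ls; mkdir -p pics
python3 - <<'E'
from rig import *
import cv2,json
s=read_state();print({k:s[k] for k in('time_s','position','tcp_rot','opening','force')})
for n in('side','top'):
    p,d=capture(n);cv2.imwrite(f'pics/{n}0.png',p[:,:,::-1]);print(n,camera_info(n))
    for l in('spool','post','bracket','positioner','deck','steel_tee','paste_tin','nozzle'):
        print(l,[(r['score'],r['centre']) for r in spot_in(l,n)[:2]])
print(camera_info('wrist'))
E
```

```text
pics
{'time_s': 0.0, 'position': array([ 0.22926914, -0.58061196,  0.20747431]), 'tcp_rot': array([[ 3.67064310e-01, -9.30195469e-01, -4.27247360e-04],
       [-9.30193168e-01, -3.67064367e-01,  2.10259778e-03],
       [-2.11265421e-03, -3.74366028e-04, -9.99997698e-01]]), 'opening': 0.9970522527740937, 'force': array([-0.80841304, -0.03261186,  0.34369124])}
side {'vfov': 45.52530222616717, 'cx': 319.6856580568681, 'cy': 207.9388434987976, 'R': array([[-0.81339604, -0.58147058,  0.01669848],
       [-0.29531431,  0.38803139, -0.87305274],
       [ 0.50117495, -0.71506895, -0.48733979]]), 't': array([0.42570948, 0.24833951, 1.55001958])}
spool [(0.77, [0.546, -0.2523, 0.0677])]
post [(0.48, [0.5369, -0.2365, 0.0128])]
bracket [(0.8, [0.5284, 0.2967, 0.1048])]
positioner [(0.73, [0.5184, 0.2898, 0.0211])]
deck [(0.66, [0.6751, 0.0338, 0.0731])]
steel_tee [(0.66, [0.7315, 0.2841, 0.0363]), (0.34, [0.5339, -0.2374, 0.0123])]
paste_tin []
nozzle []
top {'vfov': 45.01659067865706, 'cx': 321.43575827674357, 'cy': 192.72667204542415, 'R': array([[-0.00692801, -0.99990206, -0.01216001],
    
[... 292 characters left out ...]
5751, 0.248, 0.0667]), (0.59, [0.5321, 0.2852, 0.1127])]
deck [(0.79, [0.6865, 0.0274, 0.0745])]
steel_tee [(0.69, [0.7332, 0.282, 0.0042]), (0.24, [0.7201, -0.316, 0.021])]
paste_tin [(0.72, [0.5929, 0.4868, 0.0849])]
nozzle [(0.46, [0.7619, 0.18, 0.0334])]
{'vfov': 63.842404463400165, 'cx': 322.7652899586306, 'cy': 197.11191602800133, 'tool_from_camera': array([[ 9.99999973e-01, -1.06932793e-04, -2.05881984e-04,
         1.84771641e-04],
       [ 1.64848077e-04,  9.51947497e-01,  3.06261220e-01,
        -8.29324938e-02],
       [ 1.63239472e-04, -3.06261246e-01,  9.51947489e-01,
        -1.75600266e-01],
       [ 0.00000000e+00,  0.00000000e+00,  0.00000000e+00,
         1.00000000e+00]])}
```

View pics/side0.png

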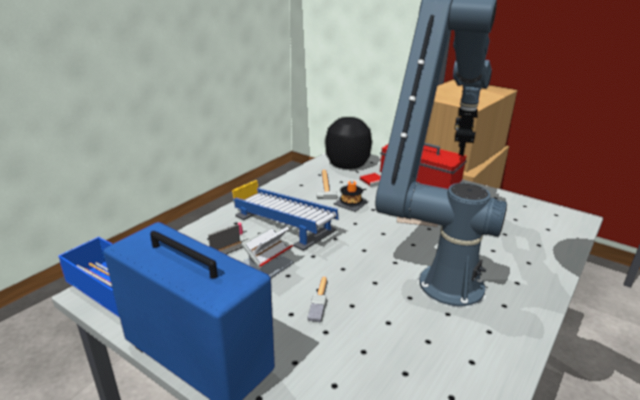

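View pics/top0.png

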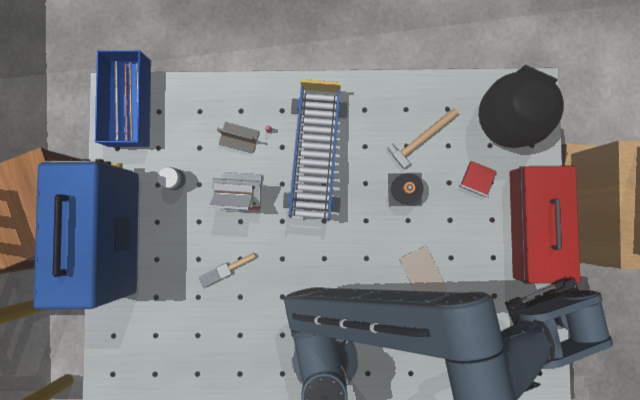

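```bash
cat > h.py <<'E'
import numpy as np,cv2
from rig import *
def cloud(n,p,d,state=None):
    c=camera_info(n);f=200/np.tan(np.radians(c['vfov']/2))
    v,u=np.mgrid[0:400,0:640]
    X=np.stack([(u-c['cx'])/f*d,(v-c['cy'])/f*d,d],-1)
    if n!='wrist': W=(X-c['t'])@c['R']
    else:
        T=c['tool_from_camera'];W=X@T[:3,:3].T+T[:3,3]
        W=W@np.array(state['tcp_rot']).T+np.array(state['position'])
    W[d<=0]=np.nan
    return W
def hsv(p): return cv2.cvtColor(np.ascontiguousarray(p),cv2.COLOR_RGB2HSV)
def save(n,im,s=1,crop=None):
    if crop: im=im[crop[1]:crop[3],crop[0]:crop[2]]
    im=cv2.resize(im,None,fx=s,fy=s,interpolation=cv2.INTER_CUBIC);cv2.imwrite(f'pics/{n}.png',im[:,:,::-1])
E
python3 - <<'E'
from h import *
p,d=capture('top');W=cloud('top',p,d);H=hsv(p)
np.savez('top0.npz',p=p,d=d,W=W)
def md(m): return np.nanmedian(W[m],0).round(4),m.sum()
v,u=np.mgrid[0:400,0:640]
roi=lambda a,b,c,e:(u>=a)&(u<c)&(v>=b)&(v<e)
# spool
for z0 in(.03,.055,.09):
  m=roi(375,160,440,220)&(W[...,2]>z0)
  q=W[m];print('spool z>',z0,q.mean(0).round(4),q.min(0).round(4),q.max(0).round(4),len(q), [cv2.minEnclosingCircle(q[:,:2].astype(np.float32))])
m=roi(375,160,440,220)&(H[...,0]<22)&(H[...,1]>120);print('orange',md(m))
# deck
m=roi(280,70,360,230)&(H[...,0]>18)&(H[...,0]<35)&(H[...,1]>120)
q=W[m];print('yellow',md(m),q.min(0),q.max(0))
m=roi(280,70,360,230)&(H[...,1]<60)&(W[...,2]>.04)
q=W[m];print('rollers',md(m),q.min(0).round(3),q.max(0).round(3))
A=np.c_[q[:,:2],np.ones(len(q))];k=np.linalg.lstsq(A,q[:,2],rcond=None)[0];print('plane',k,'slope',np.degrees(np.arctan(np.hypot(k[0],k[1]))),np.degrees(np.arctan2(-k[1],-k[0])))
for r in range(80,225,8):
  mm=m[r]; b=(H[r,:,0]>100)&(H[r,:,0]<130)&(H[r,:,1]>120)&(u[0]>280)&(u[0]<360)&(W[r,:,2]>.03)
  print(r,np.where(mm)[0][[0,-1]] if mm.any() else '',np.where(b)[0], W[r,mm].mean(0).round(3) if mm.any() else '')
save('top_lane',p,4,(200,70,360,220)) if 0 else save('top_lane',p,4,(200,75,390,225))
E
```

```text
spool z> 0.03 [ 0.5586 -0.269   0.0682] [ 0.508  -0.3197  0.0301] [ 0.6516 -0.2204  0.1082] 761 [((0.5804329514503479, -0.26604902744293213), 0.07250276952981949)]
spool z> 0.055 [ 0.5571 -0.2693  0.0692] [ 0.508  -0.3197  0.0552] [ 0.6053 -0.2204  0.1082] 740 [((0.5579929947853088, -0.2704204022884369), 0.0501268245279789)]
spool z> 0.09 [ 0.5567 -0.2692  0.0996] [ 0.541  -0.2846  0.0908] [ 0.5728 -0.2535  0.1082] 96 [((0.557643711566925, -0.2693544328212738), 0.018133509904146194)]
orange (array([ 0.5567, -0.2684,  0.0991]), np.int64(70))
yellow (array([0.8977, 0.0089, 0.0907]), np.int64(94)) [ 0.89064911 -0.05207089  0.0813996 ] [0.90535309 0.06997828 0.09883859]
rollers (array([0.6648, 0.0299, 0.0742]), np.int64(3307)) [ 0.455 -0.056  0.04 ] [0.908 0.105 0.112]
plane [-0.13824785  0.00657648  0.16612443] slope 7.879915069770087 -2.7235213840879138
80 [319 319] [] [0.905 0.012 0.091]
88 [303 340] [302] [0.888 0.005 0.057]
96 [303 336] [301 338] [0.864 0.011 0.048]
104 [302 335] [298 299 300 337 338] [0.836 0.015 0.053]
112 [301 335] [299 300 337] [0.809 0.017 0.055]
120 [300 334] [298 299 336 337] [0.781 0.02  0.061]
128 [299 334] [298 335 336] [0.754 0.022 0.064]
136 [299 333] [297 335] [0.727 0.023 0.068]
144 [298 332] [296 334 335] [0.701 0.027 0.071]
152 [297 332] [295 296 333 334] [0.674 0.028 0.075]
160 [296 329] [295 333] [0.648 0.035 0.078]
168 [296 323] [294 332 333] [0.622 0.044 0.081]
176 [295 317] [293 294 332] [0.596 0.056 0.084]
184 [294 309] [292 293 331 332] [0.57  0.07  0.088]
192 [294 302] [291 292 330 331] [0.544 0.081 0.09 ]
200 [293 328] [289 290 291 329 330 331] [0.519 0.01  0.09 ]
208 [292 327] [290 329 330] [0.493 0.015 0.093]
216 [291 327] [328 329] [0.468 0.028 0.099]
224  []
```

View pics/top_lane.png

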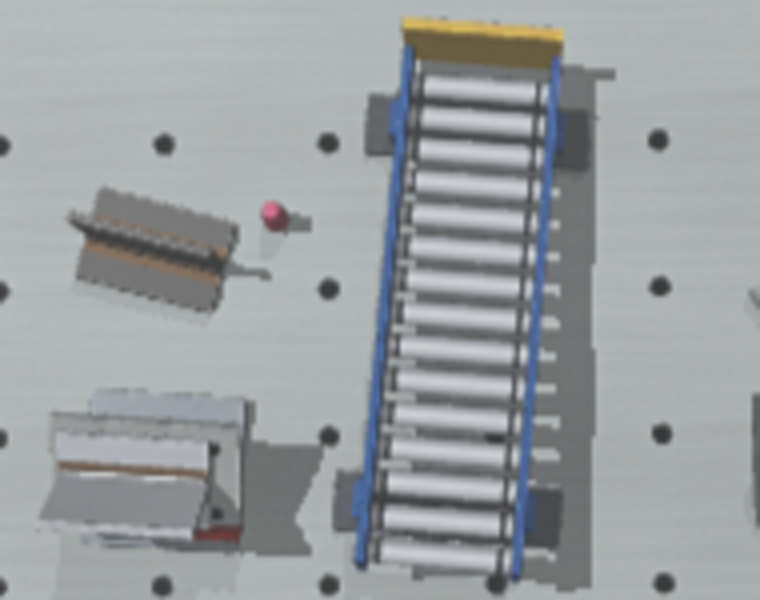

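Run:
```python
from h import *
D=np.load('top0.npz');p,W=D['p'],D['W'];H=hsv(p);v,u=np.mgrid[0:400,0:640]
c=camera_info('top');f=200/np.tan(np.radians(c['vfov']/2));C=-c['R'].T@c['t']
print('cam',C)
# intersect pixel rays with rail-top plane: z=.106+.014*cos8 - tan8*(along)
def ray(uu,vv,z):
    r=np.array([(uu-c['cx'])/f,(vv-c['cy'])/f,1.])@c['R'];return C+r*(z-C[2])/r[2]
b=(H[...,0]>100)&(H[...,0]<130)&(H[...,1]>110)&(u>280)&(u<360)&(v>88)&(v<225)
L=[];R=[]
for r in range(92,214):
    q=np.where(b[r])[0]
    for side,lo in((L,1),(R,0)):
        xs=[x for x in q if (x<315)==bool(lo)]
        if xs and len(xs)<=3:
            z=.12-.1405*max(0,(ray(np.mean(xs),r,.09)[0]-.46))
            side.append(ray(np.mean(xs),r,z))
L=np.array(L);R=np.array(R)
for q in(L,R):
    k=np.polyfit(q[:,0],q[:,1],1);print(k,np.degrees(np.arctan(k[0])),np.polyval(k,[.46,.675]))
# row extents for ends
for uu0 in (291,292,329,330): print(uu0,np.where(b[:,uu0])[0][[0,-1]])
for uu,vv,z in((290,215.5,.12),(328.5,218.5,.12)): print('nearend',ray(uu,vv,z))
# yellow: top edge front
m=(u>280)&(u<360)&(v<95)&(v>70)&(H[...,0]>18)&(H[...,0]<35)&(H[...,1]>120)
print(np.where(m.any(1))[0][[0,-1]]);
q=W[m];print(q[:,0].min(),q[:,0].max(),q[:,1].mean())
# side check via roller pitch: bright profile along lane centre
g=cv2.cvtColor(p,cv2.COLOR_RGB2GRAY).astype(float)
for r in range(85,224):
    uc=int(round(np.interp(r,[96,216],[312,303])));print(r,int(g[r,uc-4:uc+5].mean()),end='; ')
```

```text
cam [ 0.44512396 -0.01111427  1.61653796]
[-0.08628766  0.14681943] -4.931703142830403 [0.10712711 0.08857526]
[-0.08761082  0.02550755] -5.0069457630399095 [-0.01479343 -0.03362976]
291 [189 208]
292 [179 199]
329 [200 218]
330 [185 211]
nearend [0.4696823  0.10438595 0.12      ]
nearend [ 0.45955346 -0.01488837  0.12      ]
[80 84]
0.8906491142316603 0.9053530911396795 0.00906680395305505
85 92; 86 94; 87 94; 88 93; 89 93; 90 102; 91 111; 92 113; 93 113; 94 150; 95 187; 96 203; 97 190; 98 163; 99 118; 100 80; 101 88; 102 156; 103 192; 104 203; 105 189; 106 161; 107 116; 108 82; 109 90; 110 156; 111 190; 112 204; 113 190; 114 163; 115 123; 116 102; 117 107; 118 156; 119 189; 120 204; 121 191; 122 165; 123 126; 124 103; 125 104; 126 151; 127 185; 128 204; 129 195; 130 169; 131 131; 132 104; 133 103; 134 143; 135 178; 136 201; 137 197; 138 177; 139 141; 140 108; 141 102; 142 126; 143 171; 144 197; 145 200; 146 183; 147 151; 148 112; 149 101; 150 112; 151 158; 152 189; 153 203; 154 190; 155 164; 156 123; 157 108; 158 108; 159 147; 160 180; 161 202; 162 196; 163 175; 164 141; 165 113; 166 106; 167 123; 168 164; 169 193; 170 201; 171 185; 172 156; 173 125; 174 114; 175 110; 176 148; 177 181; 178 203; 179 196; 180 174; 181 140; 182 120; 183 116; 184 129; 185 164; 186 192; 187 202; 188 187; 189 160; 190 128; 191 117; 192 109; 193 141; 194 175; 195 199; 196 197; 197 179; 198 141; 199 90; 200 70; 201 100; 202 152; 203 184; 204 203; 205 194; 206 172; 207 127; 208 87; 209 101; 210 130; 211 163; 212 191; 213 202; 214 189; 215 164; 216 138; 217 138; 218 134; 219 140; 220 157; 221 162; 222 165; 223 164;
```

Run:
```python
from h import *
c=camera_info('top');f=200/np.tan(np.radians(c['vfov']/2));C=-c['R'].T@c['t']
def ray(uu,vv,z):
    r=np.array([(uu-c['cx'])/f,(vv-c['cy'])/f,1.])@c['R'];return C+r*(z-C[2])/r[2]
print(ray(303.2,213,.104),ray(312,96,.0495))
p,d=capture('side');W=cloud('side',p,d);s=read_state()
save('side_z',p,4,(190,165,380,275))
P=np.load('top0.npz');p,W2=P['p'],P['W']
# bracket region: both clouds
for n,Wx in(('top',W2),('side',W)):
    m=(abs(Wx[...,0]-.54)<.1)&(abs(Wx[...,1]-.285)<.1)&(Wx[...,2]>.06)
    q=Wx[m];print(n,len(q),q.min(0).round(3),q.max(0).round(3))
    np.save(f'br_{n}.npy',q)
m=(abs(W2[...,0]-.54)<.1)&(abs(W2[...,1]-.285)<.1)
for r in range(165,215,2):
    print(r,W2[r,237].round(3),p[r,237], W2[r,222].round(3), W2[r,250].round(3))
```

```text
[0.477476   0.06420235 0.104     ] [0.86379956 0.03614455 0.0495    ]
top 1425 [0.49  0.202 0.06 ] [0.59  0.354 0.157]
side 1155 [0.488 0.201 0.06 ] [0.59  0.358 0.153]
165 [ 0.644  0.293 -0.004] [178 183 185] [0.644 0.343 0.001] [0.643 0.248 0.002]
167 [ 0.637  0.293 -0.006] [176 183 183] [0.637 0.343 0.001] [ 0.637  0.249 -0.005]
169 [ 0.631  0.294 -0.008] [176 183 183] [0.63  0.343 0.001] [ 0.63   0.25  -0.009]
171 [0.623 0.292 0.   ] [177 183 184] [0.623 0.343 0.001] [0.622 0.248 0.003]
173 [0.615 0.29  0.011] [163 169 175] [0.616 0.343 0.001] [ 0.616  0.248 -0.001]
175 [0.609 0.291 0.004] [155 162 170] [0.61  0.343 0.001] [0.608 0.247 0.006]
177 [0.601 0.289 0.017] [156 163 171] [0.603 0.343 0.   ] [0.601 0.246 0.016]
179 [0.586 0.272 0.107] [134 139 144] [0.586 0.319 0.107] [0.594 0.246 0.011]
181 [0.579 0.272 0.108] [144 149 149] [0.58  0.32  0.105] [0.578 0.23  0.115]
183 [0.573 0.272 0.107] [144 149 150] [0.573 0.318 0.113] [0.572 0.23  0.112]
185 [0.567 0.271 0.111] [171 174 180] [0.567 0.317 0.116] [0.566 0.229 0.119]
187 [0.56  0.271 0.109] [174 178 184] [0.561 0.319 0.10
[... 342 characters left out ...]
529 0.272 0.103] [136 138 143] [0.529 0.318 0.109] [0.529 0.231 0.107]
199 [0.522 0.269 0.12 ] [136 139 144] [0.522 0.316 0.122] [0.522 0.23  0.111]
201 [0.516 0.268 0.127] [135 139 143] [0.516 0.314 0.13 ] [0.516 0.229 0.117]
203 [0.509 0.266 0.136] [136 139 144] [0.509 0.312 0.136] [0.511 0.236 0.075]
205 [0.503 0.266 0.138] [135 137 141] [0.503 0.309 0.15 ] [0.505 0.236 0.074]
207 [0.496 0.264 0.148] [167 171 176] [0.497 0.31  0.147] [0.499 0.237 0.066]
209 [0.495 0.291 0.006] [128 132 137] [0.495 0.339 0.013] [0.492 0.237 0.07 ]
211 [0.488 0.29  0.01 ] [134 140 146] [ 0.488  0.342 -0.002] [0.487 0.245 0.016]
213 [ 0.481  0.292 -0.004] [162 167 167] [0.482 0.341 0.003] [0.481 0.248 0.002]
```

View pics/side_z.png

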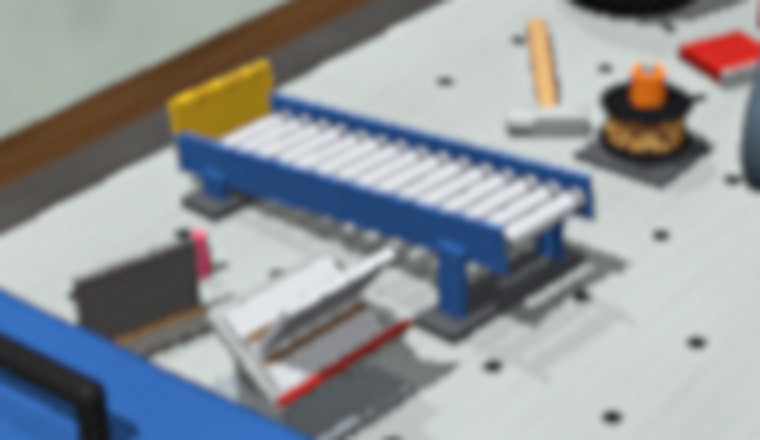

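```bash
cat >> h.py <<'E'
from scipy.spatial.transform import Rotation as Ro
th=np.radians(8);ya=np.radians(-5.0)
Dx=np.array([np.cos(ya)*np.cos(th),np.sin(ya)*np.cos(th),-np.sin(th)]);Dy=np.array([-np.sin(ya),np.cos(ya),0]);Dz=np.cross(Dx,Dy)
DR=np.c_[Dx,Dy,Dz];DO=np.array([.4637,.046,.106])
def rot(x,z):
    z=np.array(z)/np.linalg.norm(z);x=np.array(x)-np.dot(x,z)*z;x/=np.linalg.norm(x);return np.c_[x,np.cross(z,x),z]
def rel(p,R):
    s=read_state();R0=np.array(s['tcp_rot']);P0=np.array(s['position'])
    print('t',s['time_s'],'shift',(R0.T@(np.array(p)-P0)).round(4),'rv',Ro.from_matrix(R0.T@R).as_rotvec(degrees=True).round(2),'pos',P0.round(4),'F',np.array(s['force']).round(1),'op',round(s['opening'],3))
RD=rot(-Dy,[0,0,-1]); RP=rot(-Dy,-Dz)
E
python3 -c "
from h import *
rel([.5575,-.2693,.2],RD)"
```

```text
t 1.0 shift [-0.1699 -0.4197  0.0085] rv [-0.   -0.   26.53] pos [ 0.2294 -0.5814  0.2085] F [ 1.2 -0.1  0.4] op 0.999
```

```bash
python3 -m jog '-0.17 -0.42 0.008 0 0 26.5 1;-0.17 -0.42 0.008 0 0 26.5 1;-0.17 -0.42 0.008 0 0 26.5 1;-0.17 -0.42 0.008 0 0 26.5 1;-0.17 -0.42 0.008 0 0 26.5 1;-0.17 -0.42 0.008 0 0 26.5 1;-0.17 -0.42 0.008 0 0 26.5 1;-0.17 -0.42 0.008 0 0 26.5 1'
python3 - <<'E'
from h import *
s=read_state();p,d=capture('wrist');W=cloud('wrist',p,d,s);H=hsv(p)
save('w1',p)
m=(W[...,2]>.09)&(W[...,2]<.112)&(abs(W[...,0]-.557)<.04)&(abs(W[...,1]+.269)<.04)
q=W[m];print(len(q),q.min(0),q.max(0),cv2.minEnclosingCircle(q[:,:2].astype(np.float32)))
m=(W[...,2]>.055)&(W[...,2]<.075)&(abs(W[...,0]-.557)<.07)&(abs(W[...,1]+.269)<.07)
q=W[m];print(len(q),q.min(0),q.max(0),cv2.minEnclosingCircle(q[:,:2].astype(np.float32)))
print([(r['score'],r['centre']) for r in spot_in('spool','wrist')])
rel([.5575,-.2693,.088],RD)
E
```

```text
time_s: 2.0
position: [0.5599, -0.266, 0.2004]
tcp_rot: [[-0.082, -0.997, 0.001], [-0.997, 0.082, 0.0], [-0.0, -0.001, -1.0]]
force: [-0.3, -1.4, 0.4]
opening: 0.998
1164 [ 0.53951614 -0.28950869  0.0902233 ] [ 0.57448177 -0.25404907  0.1072107 ] ((0.556826114654541, -0.27184709906578064), 0.01792082190513611)
6030 [ 0.5077218  -0.32174646  0.06113584] [ 0.60614635 -0.22201536  0.0748175 ] ((0.5564156174659729, -0.27185505628585815), 0.05004153400659561)
[(0.88, [0.567, -0.2688, 0.0679])]
t 2.1 shift [0.0018 0.0011 0.1123] rv [-0.   -0.01  0.22] pos [ 0.5588 -0.2676  0.2003] F [-0.7 -0.2  0.5] op 1.002
```

View pics/w1.png

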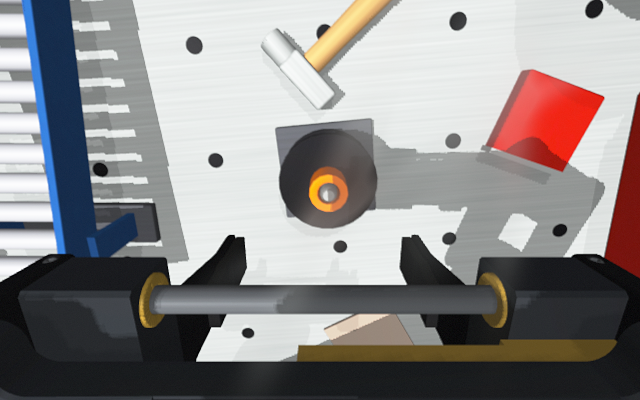

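Run:
```python
from h import *
for i in range(2):
    s=read_state();p,d=capture('wrist');W=cloud('wrist',p,d,s);H=hsv(p)
    m=(W[...,2]>.09)&(W[...,2]<.112)&(abs(W[...,0]-.557)<.04)&(abs(W[...,1]+.269)<.04)
    q=W[m];c1=cv2.minEnclosingCircle(q[:,:2].astype(np.float32));print(c1)
m=(W[...,2]>.055)&(W[...,2]<.075)&(abs(W[...,0]-.557)<.07)&(abs(W[...,1]+.269)<.07)
q=W[m];print(cv2.minEnclosingCircle(q[:,:2].astype(np.float32)))
rel([*c1[0],.088],RD)
```

```text
((0.5567708611488342, -0.2719130516052246), 0.017940718680620193)
((0.5567092895507812, -0.27180764079093933), 0.017956366762518883)
((0.55650395154953, -0.27167874574661255), 0.04989131540060043)
t 2.2 shift [ 0.002  -0.      0.1123] rv [ 0.05 -0.03  0.02] pos [ 0.557  -0.2698  0.2003] F [-0.7  0.2  0.2] op 0.998
```

```bash
python3 -m jog '0.002 0 0.04 0 0 0 1;0.002 0 0.075 0 0 0 1;0.002 0 0.095 0 0 0 1;0.002 0 0.107 0 0 0 1;0.002 0 0.112 0 0 0 1;0.002 0 0.112 0 0 0 1;0.002 0 0.112 0 0 0 0;0.002 0 0.112 0 0 0 0'; python3 -m jog '0 0 0 0 0 0 0;0 0 0 0 0 0 0;0 0 0 0 0 0 0;0 0 0 0 0 0 0'
```

```text
time_s: 3.2
position: [0.558, -0.2713, 0.0893]
tcp_rot: [[-0.086, -0.996, 0.001], [-0.996, 0.086, -0.001], [0.001, -0.001, -1.0]]
force: [-0.3, 0.7, -0.2]
opening: 0.855
time_s: 3.7
position: [0.5575, -0.271, 0.0884]
tcp_rot: [[-0.087, -0.996, -0.0], [-0.996, 0.087, 0.0], [-0.0, 0.0, -1.0]]
force: [-0.4, -0.2, -0.2]
opening: 0.402
```

```bash
python3 -m jog '0 0 0 0 0 0 0;0 0 0 0 0 0 0;0 0 -0.01 0 0 0 0;0 0 -0.03 0 0 0 0;0 0 -0.06 0 0 0 0;0 0 -0.09 0 0 0 0;0 0 -0.12 0 0 0 0;0 0 -0.13 0 0 0 0';  python3 - <<'E'
from h import *
s=read_state();p,d=capture('wrist');W=cloud('wrist',p,d,s);save('w2',p)
p,d=capture('top');W=cloud('top',p,d);save('t2',p,3,(260,75,450,225));np.savez('t2.npz',p=p,d=d)
rel([.557,-.272,.22],RD)
T=DO+DR@[.10,0,.0684]
rel(T+Dz*.08,RP)
E
```

```text
time_s: 4.7
position: [0.5586, -0.2718, 0.2213]
tcp_rot: [[-0.087, -0.996, 0.004], [-0.996, 0.087, -0.003], [0.002, -0.004, -1.0]]
force: [0.3, -0.6, -0.4]
opening: -0.0
t 4.8 shift [ 0.0007  0.001  -0.0002] rv [-0.13 -0.08  0.04] pos [ 0.5581 -0.2714  0.2198] F [ 0.3 -0.4  0.2] op 0.004
t 4.8 shift [-0.3079  0.0017 -0.0196] rv [-8.13 -0.08  0.03] pos [ 0.5581 -0.2714  0.2198] F [ 0.3 -0.4  0.2] op 0.004
```

View pics/w2.png

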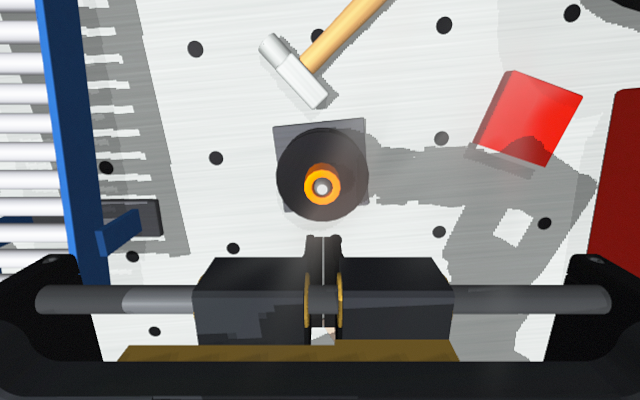

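View pics/t2.png

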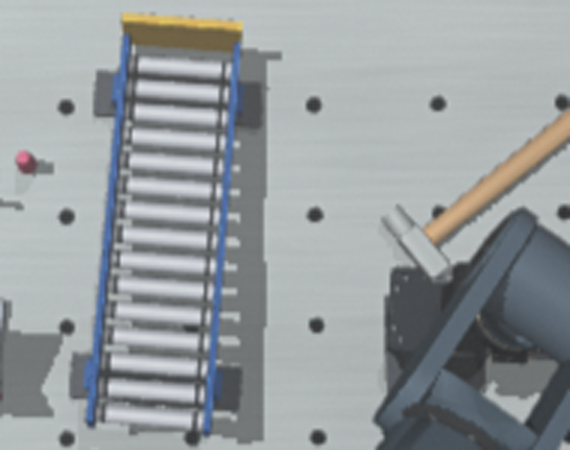

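Run:
```python
from h import *
for i in range(2):
    s=read_state();p,d=capture('wrist');W=cloud('wrist',p,d,s)
    for lo,hi in((.09,.103),(.055,.075)):
        m=(W[...,2]>lo)&(W[...,2]<hi)&(abs(W[...,0]-.557)<.07)&(abs(W[...,1]+.269)<.07)
        q=W[m];c1=cv2.minEnclosingCircle(q[:,:2].astype(np.float32));print(c1,np.median(q[:,2]))
rel([.5567,-.2718,.087],RD)
```

```text
((0.556731641292572, -0.2719578146934509), 0.01793750934302807) 0.09920125213022019
((0.5564271807670593, -0.27168744802474976), 0.04989191144704819) 0.06442431371238275
((0.5564534068107605, -0.2717132270336151), 0.018098177388310432) 0.09915594469735661
((0.5563331842422485, -0.2716659605503082), 0.050099484622478485) 0.06441268374759329
t 4.9 shift [ 1.300e-03 -1.000e-04  1.306e-01] rv [0.09 0.05 0.03] pos [ 0.5569 -0.2706  0.2176] F [ 0.7  0.9 -0.9] op 0.003
```

```bash
python3 -m jog '0 0 0 0 0 0 1;0 0 0 0 0 0 1;0 0 0 0 0 0 1;0 0 0.03 0 0 0 1;0 0 0.06 0 0 0 1;0 0 0.09 0 0 0 1;0 0 0.12 0 0 0 1;0.0005 0.0005 0.131 0 0 0 1'; python3 -c "
from h import *
rel([.5567,-.2718,.086],RD)"
```

```text
time_s: 5.9
position: [0.5559, -0.2707, 0.0855]
tcp_rot: [[-0.087, -0.996, -0.003], [-0.996, 0.087, 0.002], [-0.002, 0.003, -1.0]]
force: [0.1, 0.9, -0.2]
opening: 0.837
t 5.9 shift [ 0.001  -0.0009 -0.0005] rv [0.18 0.11 0.04] pos [ 0.5559 -0.2707  0.0855] F [ 0.1  0.9 -0.2] op 0.837
```

```bash
python3 -m jog '0 0 0 0 0 0 0;0 0 0 0 0 0 0;0 0 0 0 0 0 0;0 0 0 0 0 0 0;0 0 0 0 0 0 0;0 0 0 0 0 0 0;0 0 0 0 0 0 0;0 0 0 0 0 0 0'
python3 - <<'E'
from h import *
for i in range(3): rel([.5567,-.2718,.086],RD);p,d=capture('wrist')
save('w3',p)
E
python3 -m jog '0 0 -0.002 0 0 0 0;0 0 -0.004 0 0 0 0;0 0 -0.006 0 0 0 0'
```

```text
time_s: 6.9
position: [0.557, -0.2712, 0.0872]
tcp_rot: [[-0.087, -0.996, -0.0], [-0.996, 0.087, 0.001], [-0.001, 0.0, -1.0]]
force: [0.9, 0.3, -1.7]
opening: 0.126
t 6.9 shift [0.0006 0.0002 0.0012] rv [0.01 0.04 0.02] pos [ 0.557  -0.2712  0.0872] F [ 0.9  0.3 -1.7] op 0.126
t 6.95 shift [0.0006 0.0002 0.0011] rv [0.01 0.03 0.02] pos [ 0.557  -0.2712  0.0871] F [ 0.8  0.4 -2.4] op 0.126
t 7.0 shift [0.0006 0.0002 0.0011] rv [0.01 0.03 0.03] pos [ 0.557  -0.2712  0.0871] F [ 0.7  0.7 -2.4] op 0.128
time_s: 7.42
position: [0.5567, -0.2716, 0.094]
tcp_rot: [[-0.086, -0.996, -0.001], [-0.996, 0.086, 0.0], [-0.0, 0.001, -1.0]]
force: [-0.3, 0.3, -0.2]
opening: 0.036
```

View pics/w3.png

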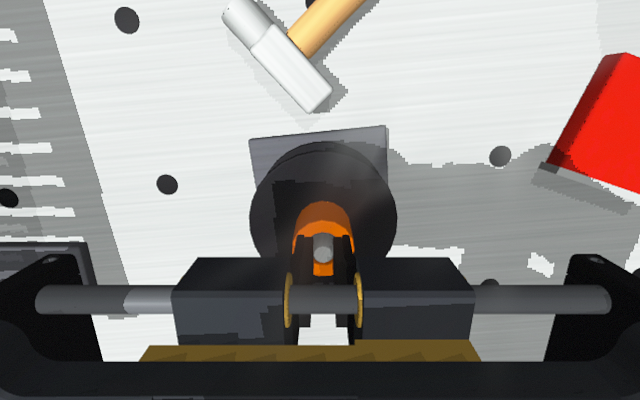

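Run:
```python
from h import *
s=read_state();p,d=capture('wrist');W=cloud('wrist',p,d,s)
rel([.5567,-.2718,.086],RD)
save('w4',p,3,(220,120,430,310))
R0=np.array(s['tcp_rot']);
for v in range(150,330,8): print(v,[ (*((W[v,u]-s['position'])@R0*1000).round(0).astype(int),*p[v,u]) for u in (300,312,323,335)])
p,d=capture('side');save('s4',p,6,(310,130,410,225))
```

```text
t 7.475 shift [-0.0002  0.0005  0.0089] rv [-0.03 -0.06  0.05] pos [ 0.5572 -0.272   0.0949] F [-0.7 -0.1  0.2] op 0.026
150 [(np.int64(-16), np.int64(-42), np.int64(70), np.uint8(47), np.uint8(46), np.uint8(49)), (np.int64(-6), np.int64(-49), np.int64(29), np.uint8(48), np.uint8(47), np.uint8(51)), (np.int64(1), np.int64(-49), np.int64(29), np.uint8(60), np.uint8(61), np.uint8(63)), (np.int64(9), np.int64(-49), np.int64(31), np.uint8(69), np.uint8(69), np.uint8(69))]
158 [(np.int64(-14), np.int64(-44), np.int64(29), np.uint8(50), np.uint8(49), np.uint8(53)), (np.int64(-6), np.int64(-44), np.int64(29), np.uint8(50), np.uint8(49), np.uint8(51)), (np.int64(1), np.int64(-44), np.int64(30), np.uint8(57), np.uint8(57), np.uint8(59)), (np.int64(9), np.int64(-44), np.int64(31), np.uint8(75), np.uint8(74), np.uint8(75))]
166 [(np.int64(-14), np.int64(-38), np.int64(29), np.uint8(50), np.uint8(49), np.uint8(51)), (np.int64(-6), np.int64(-39), np.int64(29), np.uint8(53), np.uint8(52), np.uint8(56)), (np.int64(1), np.int64(-38), np.int64(29), np.uint8(60), np.uint8(59), np.uint8(60)), (np.int64
[... 6476 characters left out ...]
4(-5), np.int64(-27), np.int64(-104), np.uint8(176), np.uint8(142), np.uint8(64)), (np.int64(-4), np.int64(7), np.int64(-62), np.uint8(37), np.uint8(36), np.uint8(37)), (np.int64(1), np.int64(132), np.int64(95), np.uint8(224), np.uint8(228), np.uint8(226)), (np.int64(6), np.int64(7), np.int64(-63), np.uint8(36), np.uint8(37), np.uint8(38))]
326 [(np.int64(-5), np.int64(-23), np.int64(-103), np.uint8(143), np.uint8(115), np.uint8(47)), (np.int64(-4), np.int64(11), np.int64(-62), np.uint8(26), np.uint8(26), np.uint8(26)), (np.int64(1), np.int64(141), np.int64(95), np.uint8(225), np.uint8(228), np.uint8(226)), (np.int64(6), np.int64(11), np.int64(-62), np.uint8(26), np.uint8(25), np.uint8(26))]
```

View pics/w4.png

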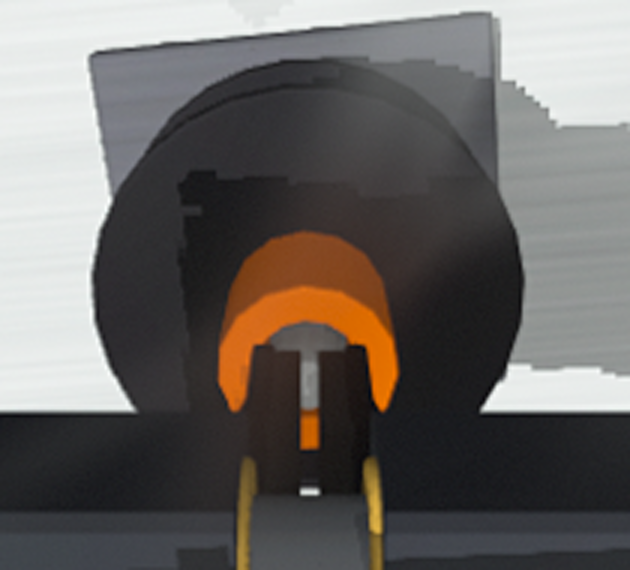

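View pics/s4.png

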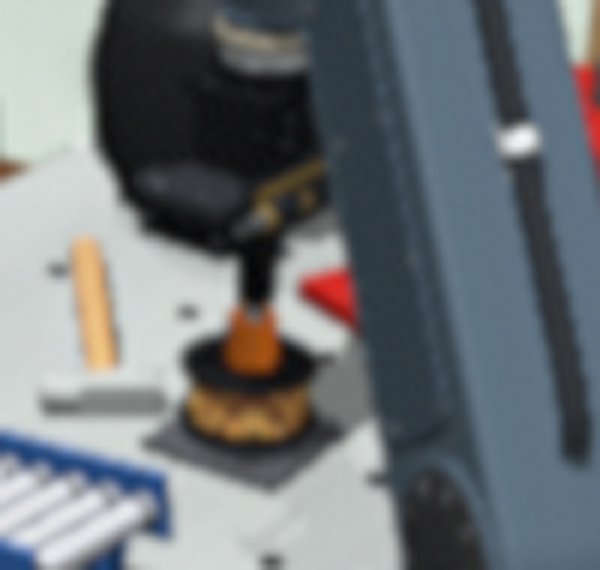

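```bash
python3 -m jog '0 0 -0.02 0 0 0 1;0 0 -0.02 0 0 0 1;0 0 -0.02 0 0 0 1;0 0 -0.02 0 0 0 1;0 0 -0.02 0 0 0 1;0 0 -0.01 0 0 0 1;0 0 0.01 0 0 0 1;0 0 0.025 0 0 0 1'
python3 - <<'E'
from h import *
rel([.5567,-.2718,.058],RD)
s=read_state();p,d=capture('wrist');W=cloud('wrist',p,d,s);save('w5',p)
L=(W-s['position'])@np.array(s['tcp_rot'])
for u in (225,240,250,400,420,440):
  for v in range(225,330,8): print(u,v,(L[v,u]*1000).round(0))
E
```

```text
time_s: 8.52
position: [0.5564, -0.2711, 0.0669]
tcp_rot: [[-0.087, -0.996, -0.001], [-0.996, 0.087, 0.001], [-0.001, 0.001, -1.0]]
force: [-0.1, 0.1, -0.3]
opening: 0.842
t 8.525 shift [ 0.0007 -0.0004  0.0089] rv [0.08 0.05 0.03] pos [ 0.5564 -0.2711  0.0669] F [-0.1  0.1 -0.3] op 0.842
225 225 [-79.  19.  68.]
225 233 [-80.  26.  67.]
225 241 [-80.  33.  67.]
225 249 [-81.  40.  67.]
225 257 [-82.  49.  68.]
225 265 [-44.  -9. -46.]
225 273 [-41.  -9. -53.]
225 281 [-40.  -8. -57.]
225 289 [-26. -31. -98.]
225 297 [-26. -29. -99.]
225 305 [ -26.  -28. -100.]
225 313 [ -26.  -25. -100.]
225 321 [-41.   9. -62.]
225 329 [-40.  11. -64.]
240 225 [-67.  19.  68.]
240 233 [-67.  26.  67.]
240 241 [-43.  -9. -21.]
240 249 [-41.  -9. -30.]
240 257 [-39.  -8. -37.]
240 265 [-37.  -8. -44.]
240 273 [nan nan nan]
240 281 [-36.  -4. -51.]
240 289 [ -22.  -32. -100.]
240 297 [ -22.  -30. -100.]
240 305 [ -21.  -29. -102.]
240 313 [ -22.  -25. -100.]
240 321 [-74. 113.  67.]
240 329 [-75. 122.  68.]
250 225 [-43.  -8.   3.]
250 233 [-43.  -3.   2.]
250 241 [-38.  -8. -20.]
250 249 [-36.  -8. -
[... 607 characters left out ...]
22.  67.]
420 225 [81. 19. 68.]
420 233 [81. 27. 68.]
420 241 [81. 33. 66.]
420 249 [82. 41. 67.]
420 257 [83. 48. 67.]
420 265 [ 45. -10. -47.]
420 273 [ 43. -10. -54.]
420 281 [ 42.  -8. -57.]
420 289 [ 28. -31. -98.]
420 297 [  28.  -30. -100.]
420 305 [  28.  -28. -101.]
420 313 [  28.  -25. -101.]
420 321 [ 42.   8. -62.]
420 329 [ 42.  12. -63.]
440 225 [97. 19. 67.]
440 233 [98. 26. 68.]
440 241 [99. 34. 68.]
440 249 [99. 41. 67.]
440 257 [100.  48.  67.]
440 265 [101.  56.  67.]
440 273 [102.  64.  67.]
440 281 [ 49. -10. -60.]
440 289 [ 34. -31. -98.]
440 297 [  33.  -31. -101.]
440 305 [  33.  -28. -101.]
440 313 [  34.  -25. -100.]
440 321 [ 42.  -7. -81.]
440 329 [ 42.  -4. -82.]
```

View pics/w5.png

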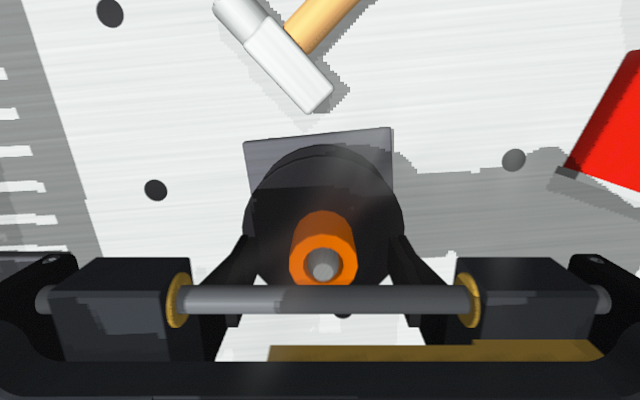

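```bash
python3 -m jog '0.0005 0 0.005 0 0 0 1;0.0005 0 0.0105 0 0 0 1;0.0005 0 0.0105 0 0 0 0;0.0005 0 0.0105 0 0 0 0;0.0005 0 0.0105 0 0 0 0;0.0005 0 0.0105 0 0 0 0;0.0005 0 0.0105 0 0 0 0;0.0005 0 0.0105 0 0 0 0'; python3 -m jog '0 0 0 0 0 0 0;0 0 0 0 0 0 0;0 0 0 0 0 0 0;0 0 0 0 0 0 0'
python3 - <<'E'
from h import *
rel([.5567,-.2718,.056],RD)
s=read_state();p,d=capture('wrist');save('w6',p)
E
```

```text
time_s: 9.57
position: [0.5569, -0.2718, 0.058]
tcp_rot: [[-0.087, -0.996, -0.0], [-0.996, 0.087, 0.0], [-0.0, 0.0, -1.0]]
force: [0.8, 2.1, 2.0]
opening: 0.403
time_s: 10.07
position: [0.5569, -0.2717, 0.058]
tcp_rot: [[-0.087, -0.996, -0.0], [-0.996, 0.087, 0.0], [-0.0, 0.0, -1.0]]
force: [-0.4, 1.9, 0.8]
opening: 0.394
t 10.075 shift [0.0001 0.0002 0.002 ] rv [0.   0.03 0.03] pos [ 0.5569 -0.2717  0.058 ] F [-0.4  1.9  0.8] op 0.394
```

View pics/w6.png

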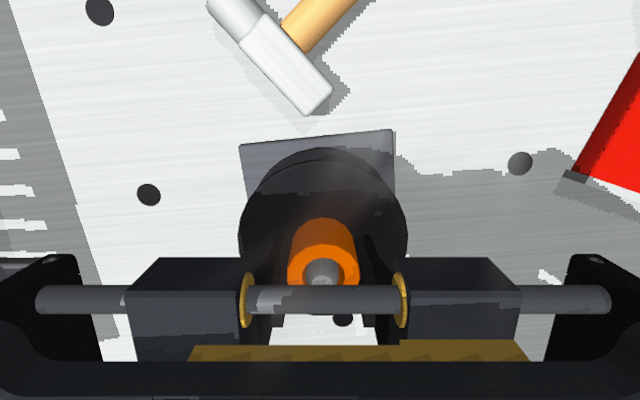

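```bash
python3 -m jog '0 0 -0.003 0 0 0 0;0 0 -0.008 0 0 0 0;0 0 -0.018 0 0 0 0;0 0 -0.03 0 0 0 0'; python3 -m jog '0 0 -0.02 0 0 0 0;0 0 -0.04 0 0 0 0;0 0 -0.06 0 0 0 0;0 0 -0.08 0 0 0 0;0 0 -0.1 0 0 0 0;0 0 -0.12 0 0 0 0;0 0 -0.12 0 0 0 0'
python3 - <<'E'
from h import *
s=read_state();p,d=capture('wrist');save('w7',p)
W=cloud('wrist',p,d,s);L=(W-s['position'])@np.array(s['tcp_rot'])
H=hsv(p);m=(H[...,0]<18)&(H[...,1]>180)&(H[...,2]>180);m[:, :250]=0;m[:,400:]=0;m[300:]=0
q=L[m];print('collar top in tool',np.nanmedian(q,0).round(4),len(q))
m=(abs(L[...,2]-.027)<.015)&(abs(L[...,0])<.06)&(L[...,1]<-.015)&(L[...,1]>-.06);q=L[m];k=np.linalg.lstsq(np.c_[q[:,:2],np.ones(len(q))],q[:,2],rcond=None)[0];print('flange plane',k,len(q))
rel(DO+DR@[.1,0,.2],RP)
E
```

```text
time_s: 10.62
position: [0.5567, -0.272, 0.0884]
tcp_rot: [[-0.087, -0.996, -0.001], [-0.996, 0.087, 0.0], [-0.0, 0.001, -1.0]]
force: [0.2, -0.8, -6.2]
opening: 0.396
time_s: 11.5
position: [0.5581, -0.2729, 0.2106]
tcp_rot: [[-0.087, -0.996, 0.005], [-0.996, 0.087, -0.003], [0.003, -0.005, -1.0]]
force: [0.7, 0.1, -6.6]
opening: 0.393
collar top in tool [ 0.0015 -0.0087 -0.0413] 1414
flange plane [ 0.00773595 -0.00437995  0.03363215] 1160
t 11.55 shift [-0.3088 -0.0063 -0.0815] rv [-8.11 -0.07  0.03] pos [ 0.5572 -0.2722  0.209 ] F [-0.4 -0.2 -6.5] op 0.395
```

View pics/w7.png

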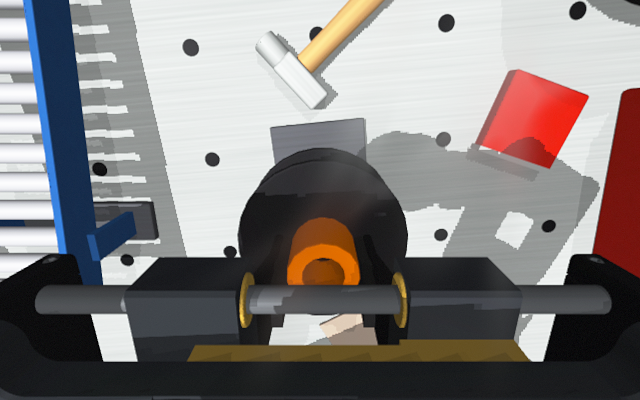

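```bash
python3 -c "
from h import *
rel(DO+DR@[.11,0,.1185],RP)"
```

```text
t 11.55 shift [-0.3089 -0.0047  0.0006] rv [-8.11 -0.07  0.03] pos [ 0.5572 -0.2722  0.209 ] F [-0.4 -0.2 -6.5] op 0.395
```

```bash
python3 -m jog '-0.04 0 0 0 0 0 0;-0.09 0 0 0 0 0 0;-0.14 0 0 -3 0 0 0;-0.19 -0.002 0 -5 0 0 0;-0.24 -0.004 0 -8 0 0 0;-0.28 -0.005 0 -8 0 0 0;-0.3 -0.005 0 -8 0 0 0;-0.309 -0.005 0 -8 0 0 0'; python3 -m jog '0 0 0 0 0 0 0;0 0 0 0 0 0 0'
python3 - <<'E'
from h import *
rel(DO+DR@[.11,0,.1185],RP)
s=read_state();p,d=capture('wrist');save('w8',p);W=cloud('wrist',p,d,s);np.savez('w8.npz',p=p,W=W)
D=(W-DO)@DR;H=hsv(p)
b=(H[...,0]>100)&(H[...,0]<130)&(H[...,1]>100)&(D[...,2]>.008)&(D[...,2]<.022)&(abs(D[...,1])<.09)
for a in(-1,1):
    q=D[b&(D[...,1]*a>0)];print(a,len(q),np.median(q,0).round(4),np.percentile(q[:,1],[3,97]).round(4),np.polyfit(q[:,0],q[:,1],1))
g=(H[...,1]<50)&(abs(D[...,1])<.04)&(D[...,0]>.2)&(D[...,0]<.41)&(abs(D[...,2])<.02)
q=D[g];print('roller z',np.percentile(q[:,2],[50,75,90,97]).round(4))
y=(H[...,0]>18)&(H[...,0]<35)&(H[...,1]>120)&(D[...,0]>.38)&(abs(D[...,1])<.07)
q=D[y];print('stop',len(q),np.percentile(q,[3,50,97],0).round(4))
E
```

```text
time_s: 12.55
position: [0.5882, 0.036, 0.2073]
tcp_rot: [[-0.085, -0.986, -0.14], [-0.996, 0.085, 0.011], [0.001, 0.14, -0.99]]
force: [0.0, -1.0, -5.9]
opening: 0.392
time_s: 12.8
position: [0.5887, 0.0339, 0.2079]
tcp_rot: [[-0.088, -0.986, -0.139], [-0.996, 0.087, 0.011], [0.001, 0.139, -0.99]]
force: [0.2, 0.5, -5.6]
opening: 0.393
t 12.8 shift [-0.0012  0.0002 -0.0001] rv [-0.01 -0.04 -0.06] pos [0.5887 0.0339 0.2079] F [ 0.2  0.5 -5.6] op 0.393
-1 1755 [ 0.1949 -0.0622  0.0132] [-0.0659 -0.0586] [ 0.00024565 -0.06226899]
1 1897 [0.1973 0.0588 0.0132] [0.0555 0.0626] [-0.0019595   0.05921749]
roller z [-0.0022 -0.0011 -0.0004  0.0002]Traceback (most recent call last):
  File "<stdin>", line 11, in <module>
    return _quantile_unchecked(
        a, q, axis, out, overwrite_input, method, keepdims, weights)
    return _ureduce(a,
                    func=_quantile_ureduce_func,
    ...<5 lines>...
                    overwrite_input=overwrite_input,
                    method=method)
    r = func(a, **kwargs)
    result = _quantile(arr,
                       quantiles=q,
    ...<2 lines>...
                       out=out,
                       weights=wgt)
    slices_having_nans = np.isnan(arr[-1, ...])
                                  ~~~^^^^^^^^^
IndexError: index -1 is out of bounds for axis 0 with size 0
```

View pics/w8.png

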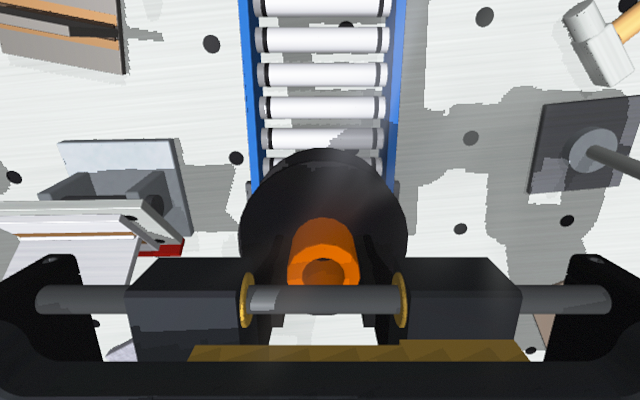

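```bash
python3 -m jog '0 0 0.02 0 0 0 0;0 0 0.04 0 0 0 0;0 0 0.055 0 0 0 0;0 0 0.065 0 0 0 0;0 0 0.071 0 0 0 0;0 0 0.074 0 0 0 0;0 0 0.075 0 0 0 0;0 0 0.075 0 0 0 0'
python3 - <<'E'
from h import *
rel(DO+DR@[.11,-.0017,.0385],RP)
s=read_state();p,d=capture('side');save('s9',p,6,(270,140,370,230))
p,d=capture('wrist');save('w9',p);W=cloud('wrist',p,d,s)
D=(W-DO)@DR;H=hsv(p)
b=(H[...,0]>100)&(H[...,0]<130)&(H[...,1]>100)&(D[...,2]>.005)&(D[...,2]<.025)&(abs(D[...,1])<.09)
for a in(-1,1):
    q=D[b&(D[...,1]*a>0)];print(a,len(q),np.median(q,0).round(4))
E
```

```text
time_s: 13.85
position: [0.5786, 0.0363, 0.134]
tcp_rot: [[-0.087, -0.987, -0.138], [-0.996, 0.086, 0.012], [0.0, 0.138, -0.99]]
force: [-0.6, 0.5, -5.7]
opening: 0.395
t 13.85 shift [0.0021 0.0003 0.0053] rv [-0.05 -0.01  0.04] pos [0.5786 0.0363 0.134 ] F [-0.6  0.5 -5.7] op 0.395
-1 3711 [ 0.1841 -0.0615  0.013 ]
1 3518 [0.1846 0.0584 0.013 ]
```

View pics/s9.png

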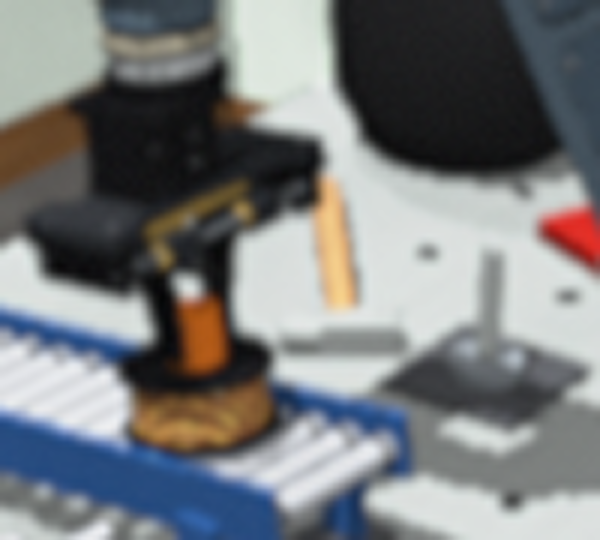

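View pics/w9.png

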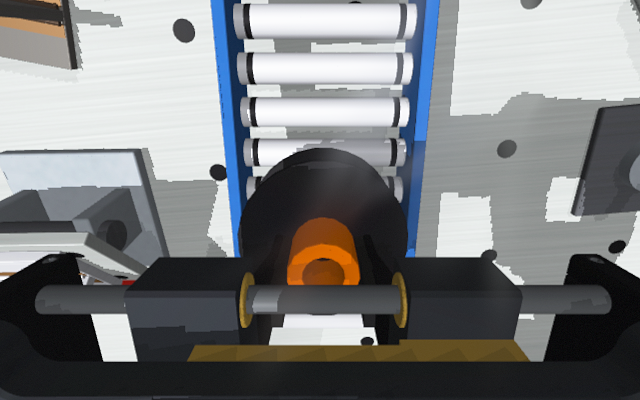

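```bash
python3 -m jog '0.0015 0 0.001 0 0 0 0;0.0015 0 0.002 0 0 0 0;0.0015 0 0.003 0 0 0 0;0.0015 0 0.003 0 0 0 0'; python3 -m jog '0 0 0.001 0 0 0 0;0 0 0.001 0 0 0 0';python3 -m jog '0 0 0.001 0 0 0 0;0 0 0.001 0 0 0 0'; python3 -c "
from h import *
rel(DO+DR@[.11,-.0017,.0385],RP)"
```

```text
time_s: 14.45
position: [0.5776, 0.0348, 0.1306]
tcp_rot: [[-0.087, -0.986, -0.139], [-0.996, 0.086, 0.012], [-0.0, 0.14, -0.99]]
force: [-0.1, -0.5, -6.0]
opening: 0.395
time_s: 14.7
position: [0.5775, 0.0349, 0.1296]
tcp_rot: [[-0.087, -0.987, -0.139], [-0.996, 0.086, 0.012], [0.0, 0.139, -0.99]]
force: [-0.2, 0.0, -6.3]
opening: 0.394
time_s: 14.95
position: [0.5774, 0.0349, 0.1287]
tcp_rot: [[-0.087, -0.987, -0.139], [-0.996, 0.086, 0.012], [-0.0, 0.139, -0.99]]
force: [-0.4, -0.5, -5.9]
opening: 0.392
t 14.95 shift [ 0.0005 -0.     -0.0001] rv [ 0.01 -0.    0.03] pos [0.5774 0.0349 0.1287] F [-0.4 -0.5 -5.9] op 0.392
```

```bash
python3 -m jog '0 0 0.001 0 0 0 0;0 0 0.001 0 0 0 0'; python3 -m jog '0 0 0.001 0 0 0 0;0 0 0.001 0 0 0 0'
```

```text
time_s: 15.2
position: [0.5781, 0.0348, 0.1284]
tcp_rot: [[-0.087, -0.987, -0.137], [-0.996, 0.086, 0.012], [0.0, 0.137, -0.991]]
force: [0.7, 0.7, -1.5]
opening: 0.398
time_s: 15.45
position: [0.5787, 0.0348, 0.1282]
tcp_rot: [[-0.087, -0.987, -0.135], [-0.996, 0.086, 0.012], [0.0, 0.135, -0.991]]
force: [1.3, 1.2, 5.3]
opening: 0.393
```

Contact. Back off half a millimetre and release.

```bash
python3 -m jog '0 0 -0.001 0 0 0 0;0 0 -0.001 0 0 0 1;0 0 -0.001 0 0 0 1;0 0 -0.001 0 0 0 1;0 0 -0.001 0 0 0 1;0 0 -0.001 0 0 0 1;0 0 -0.001 0 0 0 1;0 0 -0.001 0 0 0 1'
python3 - <<'E'
from h import *
rel(DO+DR@[.11,-.0017,.0385],RP)
s=read_state();p,d=capture('wrist');save('w10',p)
p,d=capture('top');save('t10',p,3,(260,75,450,225));print(spot_in('spool','top')[:1])
E
```

```text
time_s: 16.45
position: [0.5774, 0.0349, 0.1278]
tcp_rot: [[-0.087, -0.987, -0.139], [-0.996, 0.086, 0.012], [0.0, 0.139, -0.99]]
force: [-0.6, -0.6, 0.8]
opening: 0.987
t 16.45 shift [ 0.0005  0.0001 -0.0011] rv [-0.   -0.01  0.03] pos [0.5774 0.0349 0.1278] F [-0.6 -0.6  0.8] op 0.987
[{'centre': [0.7316, 0.0191, 0.1184], 'score': 0.62}]
```

View pics/w10.png

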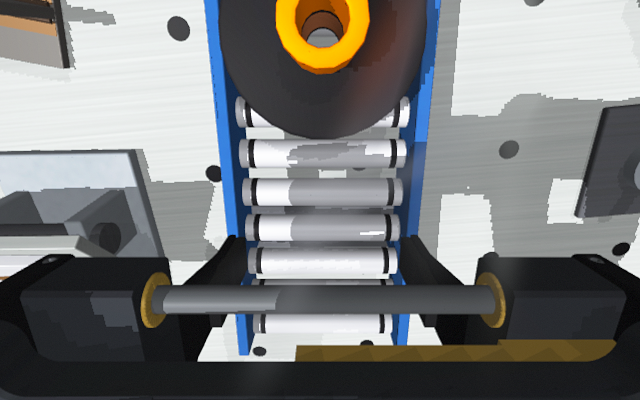

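Run:
```python
from h import *
z=np.load('top0.npz');W=z['W'];p=z['p']
m=(abs(W[...,0]-.54)<.1)&(abs(W[...,1]-.285)<.09)&(W[...,2]>.06)
q=W[m]
# fin face plane points: candidates: rows 198-206
v,u=np.mgrid[0:400,0:640]
f=(v>=198)&(v<=207)&(u>=212)&(u<=246)&(W[...,2]>.09);Q=W[f]
k=np.linalg.lstsq(np.c_[Q[:,:2],np.ones(len(Q))],Q[:,2],rcond=None)[0]
n=np.array([-k[0],-k[1],1]);n/=np.linalg.norm(n);print('fin upper/rob face normal',n.round(3),len(Q),'yaw',np.degrees(np.arctan2(n[1],n[0])))
for r in range(178,210,3):
    mm=m[r];U=np.where(mm)[0];print(r,U[0],U[-1],W[r,U[0]].round(3),W[r,U[-1]].round(3))
b=(-np.sin(np.radians(35)),0,np.cos(np.radians(35)))
R=rot([np.cos(np.radians(35)),0,np.sin(np.radians(35))],[-b[0],0,-b[2]])
rel(np.array([.497,.275,.148])+np.array(b)*.15,R)
rel(np.array([.52,.06,.3]),RP)
```

```text
fin upper/rob face normal [ 0.785 -0.048  0.617] 347 yaw -3.51071640170742
178 213 224 [0.589 0.347 0.111] [0.59  0.314 0.102]
181 212 259 [0.58  0.351 0.105] [0.579 0.203 0.107]
184 213 259 [0.571 0.35  0.098] [0.569 0.202 0.111]
187 213 259 [0.562 0.351 0.094] [0.56  0.203 0.104]
190 213 259 [0.552 0.35  0.096] [0.551 0.203 0.101]
193 213 259 [0.544 0.354 0.08 ] [0.542 0.205 0.087]
196 213 260 [0.533 0.348 0.104] [0.534 0.204 0.072]
199 212 260 [0.523 0.346 0.124] [0.524 0.205 0.068]
202 210 260 [0.513 0.35  0.135] [0.515 0.205 0.065]
205 209 260 [0.503 0.348 0.156] [0.505 0.206 0.063]
208 230 259 [0.493 0.285 0.149] [0.495 0.208 0.065]
t 16.6 shift [-0.2248  0.2046 -0.1157] rv [ 34.94  33.06 -90.25] pos [0.5774 0.0349 0.1278] F [-0.9  0.   0.3] op 0.994
t 16.6 shift [-0.02    0.0827 -0.1623] rv [-0.   -0.    0.03] pos [0.5774 0.0349 0.1278] F [-0.9  0.   0.3] op 0.994
```

View pics/t10.png

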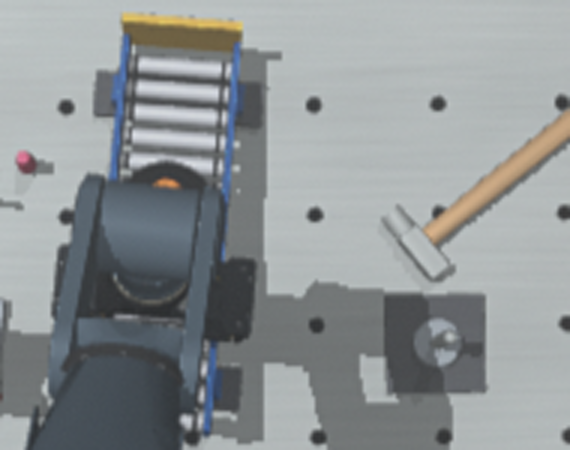

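```bash
python3 -m jog '0 0 -0.06 0 0 0 1;0 0.02 -0.12 0 0 0 1;-0.02 0.06 -0.16 0 0 -10 1;-0.02 0.08 -0.16 3.5 3.3 -20 1;-0.06 0.12 -0.16 7 6.6 -30 1;-0.11 0.16 -0.16 11 10 -40 1;-0.17 0.19 -0.15 15 14 -50 1;-0.22 0.204 -0.14 20 19 -60 1'
python3 - <<'E'
from h import *
b=np.array((-np.sin(np.radians(35)),0,np.cos(np.radians(35))))
R=rot([np.cos(np.radians(35)),0,np.sin(np.radians(35))],-b)
rel(np.array([.497,.275,.148])+b*.15,R)
p,d=capture('top');save('t11',p,3,(200,75,390,225));print([(r['score'],r['centre']) for r in spot_in('spool','top')[:2]])
E
```

```text
time_s: 17.6
position: [0.4138, 0.2715, 0.2959]
tcp_rot: [[0.767, -0.583, 0.267], [-0.572, -0.811, -0.125], [0.289, -0.057, -0.955]]
force: [1.9, -0.3, -0.4]
opening: 0.998
t 17.6 shift [-0.0114  0.0003  0.0228] rv [ 12.79  16.53 -33.62] pos [0.4138 0.2715 0.2959] F [ 1.9 -0.3 -0.4] op 0.998
[(0.56, [0.8382, 0.0076, 0.1016])]
```

View pics/t11.png

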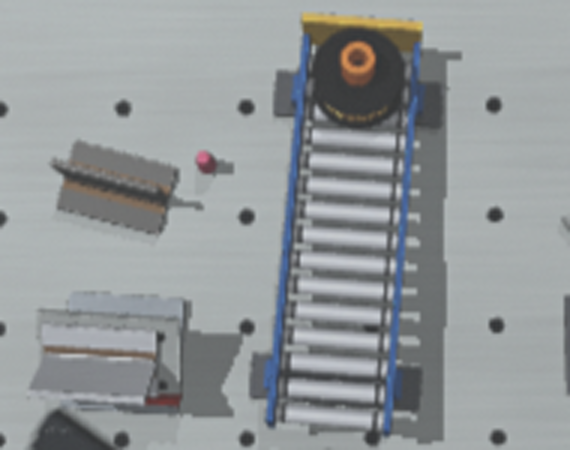

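Spool rests at the stop. Finish the orientation and look at the bracket with the wrist camera.

```bash
python3 -m jog '-0.011 0 0.01 3 4 -9 1;-0.011 0 0.01 6 8 -18 1;-0.011 0 0.02 10 13 -27 1;-0.011 0 0.02 13 16.5 -34 1;-0.011 0 0.02 13 16.5 -34 1;-0.011 0 0.02 13 16.5 -34 1'
python3 - <<'E'
from h import *
b=np.array((-np.sin(np.radians(35)),0,np.cos(np.radians(35))))
R=rot([np.cos(np.radians(35)),0,np.sin(np.radians(35))],-b)
rel(np.array([.497,.275,.148])+b*.15,R)
s=read_state();p,d=capture('wrist');save('w12',p);W=cloud('wrist',p,d,s);np.savez('w12.npz',p=p,W=W,P=s['position'],R=s['tcp_rot'])
r=silhouettes('bracket','wrist');print([(x['score'],x['region'].sum(),np.argwhere(x['region']).mean(0)) for x in r])
E
```

```text
time_s: 18.45
position: [0.4126, 0.2738, 0.2734]
tcp_rot: [[0.821, -0.001, 0.57], [-0.001, -1.0, 0.001], [0.57, -0.002, -0.821]]
force: [0.2, 0.3, -0.8]
opening: 1.0
t 18.45 shift [-0.0028 -0.0012  0.0011] rv [-0.05  0.23 -0.08] pos [0.4126 0.2738 0.2734] F [ 0.2  0.3 -0.8] op 1.0
[(0.63, np.int64(6324), array([153.51486401, 321.34313725]))]
```

View pics/w12.png

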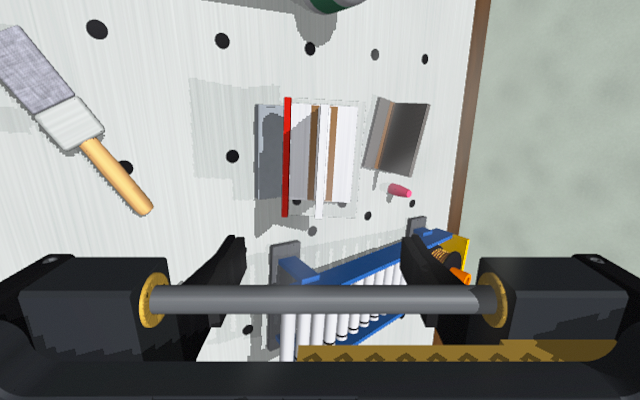

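Run:
```python
from h import *
z=np.load('w12.npz');p,W,P,R=z['p'],z['W'],z['P'],z['R'];L=(W-P)@R
save('w12z',p,5,(245,85,370,225))
for v in (105,120,140,160,180,200,212):
    print(v,[(u,*(L[v,u]*1000).round(0).astype(int),p[v,u].sum()//3) for u in range(284,362,5) if not np.isnan(L[v,u,0])])
m=(L[...,0]>-.03)&(L[...,0]<.04)&(L[...,2]>.12)&(L[...,2]<.18);m[:85]=0;m[228:]=0
q=L[m];print(len(q),q.min(0),q.max(0),np.median(q,0))
```

```text
105 [(284, np.int64(-47), np.int64(-71), np.int64(217), np.uint64(123)), (289, np.int64(-42), np.int64(-71), np.int64(218), np.uint64(89)), (294, np.int64(-36), np.int64(-71), np.int64(222), np.uint64(238)), (299, np.int64(-30), np.int64(-71), np.int64(222), np.uint64(236)), (304, np.int64(-24), np.int64(-71), np.int64(223), np.uint64(239)), (309, np.int64(-18), np.int64(-71), np.int64(223), np.uint64(240)), (314, np.int64(-12), np.int64(-71), np.int64(224), np.uint64(185)), (319, np.int64(-6), np.int64(-71), np.int64(222), np.uint64(228)), (324, np.int64(-1), np.int64(-73), np.int64(153), np.uint64(244)), (329, np.int64(6), np.int64(-71), np.int64(231), np.uint64(226)), (334, np.int64(12), np.int64(-71), np.int64(229), np.uint64(222)), (339, np.int64(18), np.int64(-71), np.int64(230), np.uint64(220)), (344, np.int64(24), np.int64(-71), np.int64(231), np.uint64(205)), (349, np.int64(30), np.int64(-71), np.int64(230), np.uint64(191)), (354, np.int64(36), np.int64(-71), np.int64(230), np.uint64(220)), (359, np.int64(42), np.int64(-71), np.int64(231), np.uint64(219))]
120 [(284, np.int6
[... 5746 characters left out ...]
p.int64(-6), np.int64(37), np.int64(148), np.uint64(240)), (324, np.int64(0), np.int64(66), np.int64(224), np.uint64(212)), (329, np.int64(7), np.int64(66), np.int64(225), np.uint64(212)), (334, np.int64(13), np.int64(65), np.int64(223), np.uint64(214)), (339, np.int64(20), np.int64(66), np.int64(225), np.uint64(215)), (344, np.int64(27), np.int64(67), np.int64(226), np.uint64(211)), (349, np.int64(33), np.int64(65), np.int64(223), np.uint64(211)), (354, np.int64(40), np.int64(67), np.int64(226), np.uint64(212)), (359, np.int64(65), np.int64(124), np.int64(378), np.uint64(225))]
882 [-0.01018039 -0.07435873  0.14603371] [0.00346442 0.04432051 0.1553955 ] [-0.0035541  -0.01910823  0.15007357]
```

View pics/w12z.png

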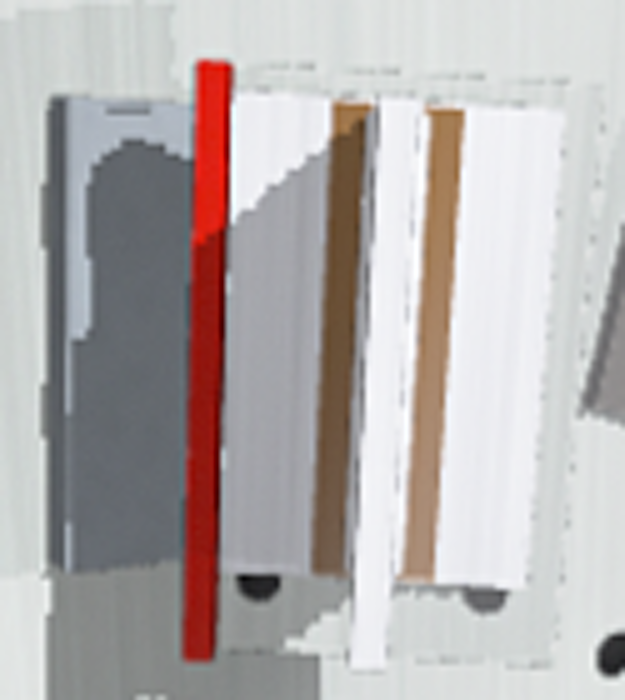

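Run:
```python
from h import *
z=np.load('w12.npz');p,W,P,R=z['p'],z['W'],z['P'],z['R'];L=(W-P)@R
m=(L[...,0]>-.03)&(L[...,0]<.04)&(L[...,2]>.12)&(L[...,2]<.18);m[:85]=0;m[228:]=0
q=L[m];q=q[(q[:,2]<.156)]
k=np.polyfit(q[:,1],q[:,0],1);kz=np.polyfit(q[:,1],q[:,2],1);print(k,kz,'ang',np.degrees(np.arctan(k[0])),np.degrees(np.arctan(kz[0])),np.polyval(k,-.015),np.polyval(kz,-.015))
print(np.percentile(q[:,0]-np.polyval(k,q[:,1]),[1,5,50,95,99]))
# plate tilt in x direction: bracket plate upper face points
mm=(L[...,1]>-.06)&(L[...,1]<.03)&(((L[...,0]>.018)&(L[...,0]<.03))|((L[...,0]<-.02)&(L[...,0]>-.035)))&(L[...,2]>.205)&(L[...,2]<.235)
Q=L[mm];c=np.linalg.lstsq(np.c_[Q[:,:2],np.ones(len(Q))],Q[:,2],rcond=None)[0];print('plate',c,len(Q))
```

```text
[-0.05662449 -0.00453932] [-0.04153982  0.14937836] ang -3.240883506975011 -2.378688907338865 -0.0036899521094104558 0.15000145515708524
[-3.89865073e-03 -3.57890959e-03  7.29763039e-06  3.58826368e-03
  3.93639285e-03]
plate [-0.00289399 -0.04173242  0.21939191] 1583
```

```bash
python3 -m jog '-0.0035 -0.014 0.03 -2.4 0.2 3.2 1;-0.0035 -0.014 0.07 -2.4 0.2 3.2 1;-0.0035 -0.014 0.11 -2.4 0.2 3.2 1;-0.0035 -0.013 0.14 -2.4 0.2 3.2 1;-0.0035 -0.013 0.15 -2.4 0.2 3.2 1;-0.0035 -0.013 0.15 -2.4 0.2 3.2 1'
python3 - <<'E'
from h import *
s=read_state();p,d=capture('wrist');save('w13',p);W=cloud('wrist',p,d,s);L=(W-s['position'])@np.array(s['tcp_rot'])
print(s['position'],s['force'],s['time_s'])
m=(abs(L[...,0])<.025)&(L[...,2]>-.03)&(L[...,2]<.02)&(abs(L[...,1])<.07);m[250:]=0
q=L[m];print(len(q),q.min(0),q.max(0),np.median(q,0));q=q[abs(q[:,2]-np.median(q[:,2]))<.008];print(np.polyfit(q[:,1],q[:,0],1),np.polyfit(q[:,1],q[:,2],1))
E
```

```text
time_s: 19.3
position: [0.4952, 0.2869, 0.1465]
tcp_rot: [[0.818, -0.069, 0.571], [-0.055, -0.998, -0.042], [0.572, 0.003, -0.82]]
force: [0.3, -0.4, -0.1]
opening: 0.997
[0.49515107 0.2868982  0.14651445] [ 0.29835385 -0.38870453 -0.10049201] 19.3
1631 [-0.00278677 -0.06183427 -0.00346627] [0.00512259 0.00622236 0.01769972] [ 0.00113767 -0.03210454 -0.0012956 ]
[-0.00369535  0.00089448] [-0.00420856 -0.00138495]
```

View pics/w13.png

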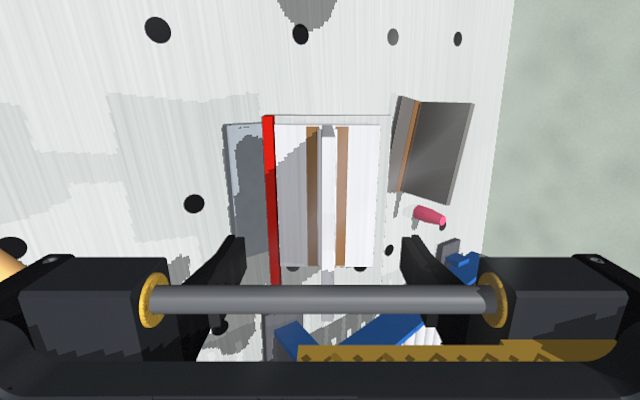

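```bash
python3 -m jog '0.001 -0.002 0.02 0 0 0 1;0.001 -0.002 0.04 0 0 0 1;0.001 -0.002 0.05 0 0 0 1;0.001 -0.002 0.055 0 0 0 1;0.001 -0.002 0.055 0 0 0 0;0.001 -0.002 0.055 0 0 0 0;0.001 -0.002 0.055 0 0 0 0;0.001 -0.002 0.055 0 0 0 0'; python3 -m jog '0 0 0 0 0 0 0;0 0 0 0 0 0 0;0 0 0 0 0 0 0;0 0 0 0 0 0 0;0 0 0 0 0 0 0;0 0 0 0 0 0 0;0 0 0 0 0 0 0;0 0 0 0 0 0 0'
python3 - <<'E'
from h import *
s=read_state();p,d=capture('wrist');save('w14',p);print(s['opening'],s['force'])
E
```

```text
time_s: 20.35
position: [0.5277, 0.2889, 0.1067]
tcp_rot: [[0.822, -0.069, 0.565], [-0.054, -0.998, -0.043], [0.567, 0.005, -0.824]]
force: [0.5, -0.3, -0.4]
opening: 0.634
time_s: 21.35
position: [0.5271, 0.2888, 0.1061]
tcp_rot: [[0.823, -0.069, 0.564], [-0.054, -0.998, -0.044], [0.566, 0.005, -0.825]]
force: [-2.7, -0.2, -0.5]
opening: 0.091
0.09112447072882078 [-2.72962475 -0.23489049 -0.50664065]
```

View pics/w14.png

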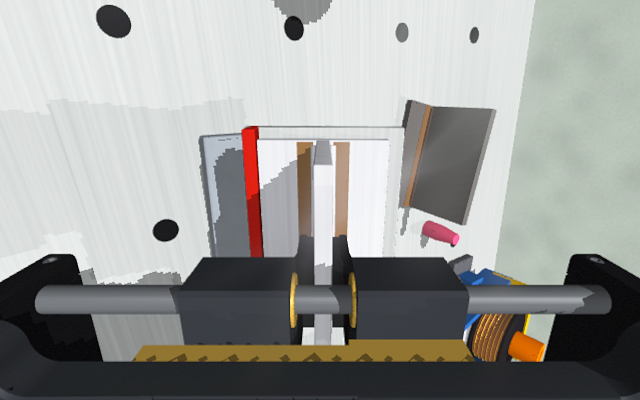

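```bash
python3 -m jog '0 0 -0.005 0 0 0 0;0 0 -0.015 0 0 0 0;0 0 -0.035 0 0 0 0;0 0 -0.06 0 0 0 0;0.03 0 -0.09 0 0 0 0;0.07 0 -0.13 0 0 0 0;0.08 0 -0.15 0 0 0 0'
python3 - <<'E'
from h import *
s=read_state();p,d=capture('wrist');save('w15',p);print(s['opening'],s['force'])
W=cloud('wrist',p,d,s);L=(W-s['position'])@np.array(s['tcp_rot'])
m=(abs(L[...,0])<.035)&(abs(L[...,0])>.012)&(L[...,2]>-.005)&(L[...,2]<.04)&(L[...,1]<.0)&(L[...,1]>-.075)
q=L[m];c=np.linalg.lstsq(np.c_[q[:,:2],np.ones(len(q))],q[:,2],rcond=None)[0];print('plate top',c,len(q),q.min(0),q.max(0))
m=(abs(L[...,0])<.008)&(L[...,2]>-.08)&(L[...,2]<-.045);m[:,:310]=0;m[:,336:]=0;m[280:]=0
q=L[m];print('fin top',len(q),np.median(q,0))
rel(DO+DR@[.11,-.0017,.12],RP)
rel(DO+DR@[.11,-.0017,.12],rot(Dy,-Dz))
E
```

```text
time_s: 22.28
position: [0.5108, 0.2918, 0.2798]
tcp_rot: [[0.819, -0.07, 0.569], [-0.057, -0.998, -0.041], [0.571, 0.002, -0.821]]
force: [0.6, 0.6, -4.0]
opening: 0.084
0.08431181511402744 [ 0.59530118  0.56640661 -4.00944872]
plate top [ 0.0006269  -0.001496    0.01679803] 6575 [-0.03499622 -0.05773604  0.01357131] [ 3.49896905e-02 -3.46034264e-06  2.23899376e-02]
fin top 2375 [-0.00200699 -0.03398975 -0.05304513]
t 22.325 shift [0.0367 0.2528 0.1143] rv [-33.87 -33.51  86.38] pos [0.5109 0.2922 0.282 ] F [-0.2 -0.3 -0.8] op 0.088
t 22.325 shift [0.0367 0.2528 0.1143] rv [ 33.35 -33.7  -84.36] pos [0.5109 0.2922 0.282 ] F [-0.2 -0.3 -0.8] op 0.088
```

View pics/w15.png

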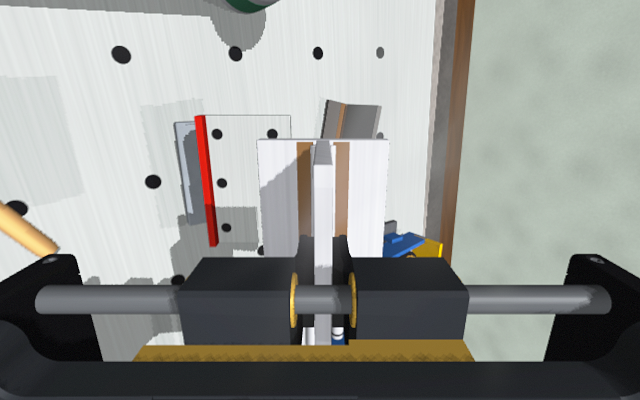

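```bash
python3 -m jog '0 0.01 0 -3.4 -3.3 8.6 0;0 0.03 0 -6.8 -6.7 17.3 0;0.005 0.06 0.01 -10.2 -10 26 0;0.012 0.1 0.03 -13.6 -13.4 34.6 0;0.02 0.14 0.05 -17 -16.7 43.2 0;0.027 0.18 0.07 -20.3 -20 51.8 0;0.033 0.22 0.09 -23.7 -23.5 60.5 0;0.036 0.24 0.105 -27 -26.8 69 0'; python3 -c "
from h import *
rel(DO+DR@[.11,-.0017,.12],RP)"
```

```text
time_s: 23.32
position: [0.581, 0.0427, 0.209]
tcp_rot: [[0.217, -0.976, -0.026], [-0.972, -0.213, -0.1], [0.092, 0.046, -0.995]]
force: [-0.3, 0.9, -2.9]
opening: 0.093
t 23.325 shift [ 0.0108 -0.0055  0.0003] rv [-6.09 -6.84 17.01] pos [0.581  0.0427 0.209 ] F [-0.3  0.9 -2.9] op 0.093
```

```bash
python3 -m jog '0.005 -0.003 0 -3 -3.4 8.5 0;0.01 -0.005 0 -6.1 -6.8 17 0;0.01 -0.005 0 -6.1 -6.8 17 0;0.01 -0.005 0 -6.1 -6.8 17 0;0.01 -0.005 0 -6.1 -6.8 17 0;0.01 -0.005 0 -6.1 -6.8 17 0'
python3 - <<'E'
from h import *
rel(DO+DR@[.11,-.0017,.12],RP)
s=read_state();p,d=capture('wrist');save('w16',p);W=cloud('wrist',p,d,s)
D=(W-DO)@DR;H=hsv(p);L=(W-s['position'])@np.array(s['tcp_rot'])
b=(H[...,0]>100)&(H[...,0]<130)&(H[...,1]>100)&(D[...,2]>.005)&(D[...,2]<.025)&(abs(D[...,1])<.09)
for a in(-1,1):
    q=D[b&(D[...,1]*a>0)];print(a,len(q),np.median(q,0).round(4))
m=(abs(L[...,0])<.045)&(abs(L[...,0])>.012)&(L[...,2]>-.005)&(L[...,2]<.04)&(L[...,1]<.0)&(L[...,1]>-.075)
q=L[m];c=np.linalg.lstsq(np.c_[q[:,:2],np.ones(len(q))],q[:,2],rcond=None)[0];print('plate top',c,len(q),q.min(0),q.max(0))
p,d=capture('top');print(spot_in('spool','top')[:1])
E
```

```text
time_s: 24.08
position: [0.5878, 0.0373, 0.2116]
tcp_rot: [[-0.078, -0.988, -0.135], [-0.997, 0.077, 0.01], [0.001, 0.135, -0.991]]
force: [-1.1, 0.8, -4.4]
opening: 0.09
t 24.075 shift [ 0.0039 -0.0015  0.0018] rv [-0.24 -0.13  0.52] pos [0.5878 0.0373 0.2116] F [-1.1  0.8 -4.4] op 0.09
-1 2263 [ 0.1695 -0.0622  0.0133]
1 1939 [0.1963 0.0597 0.0132]
plate top [-0.00022309 -0.00092589  0.01816113] 7889 [-0.0392795  -0.05729907  0.01538787] [ 4.09966187e-02 -1.05399709e-05  2.43192105e-02]
[{'centre': [0.8406, 0.0106, 0.1009], 'score': 0.58}]
```

View pics/w16.png

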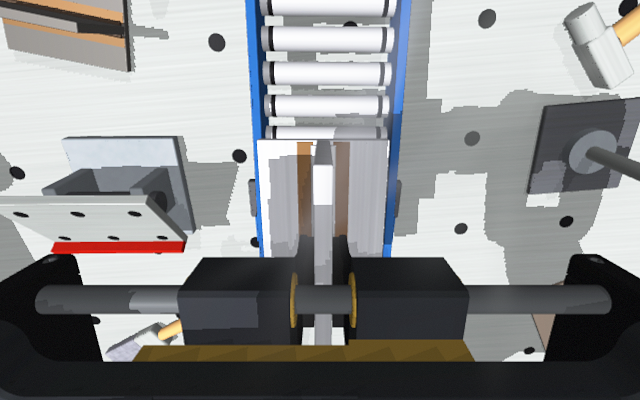

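```bash
python3 -m jog '0.002 -0.0005 0.025 0 0 0.3 0;0.003 -0.001 0.045 0 0 0.4 0;0.003 -0.001 0.06 0 0 0.4 0;0.003 -0.001 0.072 0 0 0.4 0;0.003 -0.001 0.08 0 0 0.4 0;0.003 -0.001 0.085 0 0 0.4 0;0.003 -0.001 0.085 0 0 0.4 0;0.003 -0.001 0.085 0 0 0.4 0'; python3 -c "
from h import *
rel(DO+DR@[.11,-.0017,.0255],RP)"
```

```text
time_s: 25.22
position: [0.578, 0.0342, 0.1274]
tcp_rot: [[-0.087, -0.987, -0.134], [-0.996, 0.086, 0.01], [0.002, 0.134, -0.991]]
force: [-0.2, 0.4, -3.8]
opening: 0.091
t 25.225 shift [-0.0001  0.0009  0.0117] rv [-0.29 -0.11  0.02] pos [0.578  0.0342 0.1274] F [-0.2  0.4 -3.8] op 0.091
```

```bash
python3 -m jog '0 0 0.003 -0.2 -0.1 0 0;0 0 0.006 -0.2 -0.1 0 0;0 0 0.008 -0.2 -0.1 0 0;0 0 0.009 -0.2 -0.1 0 0;0 0 0.009 -0.2 -0.1 0 0'; python3 -m jog '0 0 0.001 0 0 0 0;0 0 0.001 0 0 0 0';  python3 -m jog '0 0 0.001 0 0 0 0;0 0 0.001 0 0 0 0'
```

```text
time_s: 25.85
position: [0.5763, 0.0344, 0.1179]
tcp_rot: [[-0.087, -0.987, -0.138], [-0.996, 0.086, 0.012], [0.0, 0.139, -0.99]]
force: [-0.4, 0.1, -3.6]
opening: 0.095
time_s: 26.1
position: [0.5761, 0.0344, 0.117]
tcp_rot: [[-0.087, -0.987, -0.138], [-0.996, 0.086, 0.012], [0.0, 0.139, -0.99]]
force: [0.6, 0.2, -3.2]
opening: 0.091
time_s: 26.35
position: [0.5762, 0.0344, 0.1162]
tcp_rot: [[-0.087, -0.987, -0.138], [-0.996, 0.086, 0.012], [0.0, 0.138, -0.99]]
force: [-0.2, -0.5, -2.1]
opening: 0.093
```

```bash
python3 -m jog '0 0 0.001 0 0 0 0;0 0 0.001 0 0 0 0'
```

```text
time_s: 26.6
position: [0.5768, 0.0343, 0.1159]
tcp_rot: [[-0.087, -0.987, -0.136], [-0.996, 0.086, 0.012], [0.0, 0.137, -0.991]]
force: [0.5, 0.4, 3.5]
opening: 0.091
```

Contact; ease up a touch and release, holding still while it rolls away between the fingers.

```bash
python3 -m jog '0 0 -0.0005 0 0 0 0;0 0 -0.0005 0 0 0 1;0 0 -0.0005 0 0 0 1;0 0 -0.0005 0 0 0 1;0 0 -0.0005 0 0 0 1;0 0 -0.0005 0 0 0 1;0 0 -0.0005 0 0 0 1;0 0 -0.0005 0 0 0 1'
python3 - <<'E'
from h import *
s=read_state();p,d=capture('wrist');save('w17',p);print(s['opening'],s['force'])
E
```

```text
time_s: 27.6
position: [0.576, 0.0344, 0.1156]
tcp_rot: [[-0.087, -0.987, -0.138], [-0.996, 0.086, 0.012], [0.0, 0.139, -0.99]]
force: [-0.1, 0.3, -0.3]
opening: 0.799
0.7989216409181931 [-0.08522732  0.33736758 -0.33321913]
```

View pics/w17.png

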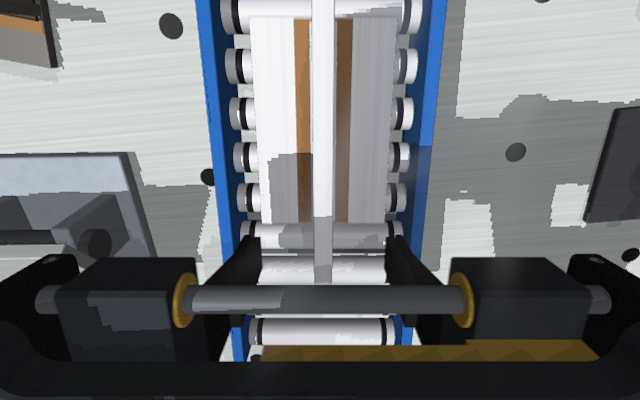

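Rolling straight. Retreat up and check.

```bash
python3 -m jog '0 0 0 0 0 0 1;0 0 0 0 0 0 1;0 0 -0.03 0 0 0 1;0 0.03 -0.08 0 0 0 1;0 0.06 -0.13 0 0 0 1;0 0.1 -0.16 0 0 0 1;0 0.13 -0.18 0 0 0 1;0 0.13 -0.18 0 0 0 1'; python3 -m jog '0 0 0 0 0 0 1;0 0 0 0 0 0 1;0 0 0 0 0 0 1;0 0 0 0 0 0 1;0 0 0 0 0 0 1;0 0 0 0 0 0 1'
cat > chk.py <<'E'
from h import *
import sys
p,d=capture('top');W=cloud('top',p,d);D=(W-DO)@DR;save(sys.argv[1],p,3,(230,70,390,225));print(read_state()['time_s'])
H=hsv(p)
for l in('spool','bracket'): print([(r['score'],((np.array(r['centre'])-DO)@DR).round(3)) for r in spot_in(l,'top')[:2]])
o=(D[...,2]>.06)&(abs(D[...,1])<.05)&(D[...,0]>.3)&(D[...,0]<.43)&(H[...,0]<20)&(H[...,1]>110);q=D[o];print('collar',len(q),np.percentile(q,[2,50,98],0).round(4) if len(q) else '')
o=(D[...,2]>.055)&(D[...,2]<.095)&(abs(D[...,1])<.04)&(D[...,0]>.1)&(D[...,0]<.36)&(H[...,1]<60);q=D[o];print('fin',len(q),np.percentile(q,[2,50,98],0).round(4) if len(q) else '')
E
python3 chk.py t18; python3 chk.py t19
```

```text
time_s: 28.65
position: [0.4722, 0.0437, 0.3139]
tcp_rot: [[-0.087, -0.987, -0.134], [-0.996, 0.086, 0.011], [0.0, 0.134, -0.991]]
force: [0.8, -0.9, -0.4]
opening: 1.0
time_s: 29.4
position: [0.4726, 0.0434, 0.3118]
tcp_rot: [[-0.087, -0.987, -0.138], [-0.996, 0.086, 0.012], [0.0, 0.139, -0.99]]
force: [-1.1, 0.0, -0.7]
opening: 0.998
29.45
[(0.85, array([ 0.374, -0.004,  0.048]))]
[(0.93, array([ 0.27 , -0.001,  0.012]))]
collar 101 [[ 3.614e-01 -1.660e-02  6.100e-02]
 [ 3.754e-01  3.000e-04  7.740e-02]
 [ 3.951e-01  1.510e-02  8.330e-02]]
fin 109 [[ 0.2098 -0.005   0.0582]
 [ 0.2645 -0.0014  0.077 ]
 [ 0.3252  0.0028  0.0819]]
29.6
[(0.69, array([ 0.374, -0.003,  0.047]))]
[(0.68, array([ 0.268, -0.002,  0.014]))]
collar 100 [[ 0.3617 -0.0164  0.062 ]
 [ 0.3771  0.0004  0.0765]
 [ 0.3959  0.015   0.083 ]]
fin 110 [[ 0.2094 -0.005   0.0576]
 [ 0.2645 -0.0016  0.0761]
 [ 0.3268  0.0028  0.0816]]
```

View pics/t19.png

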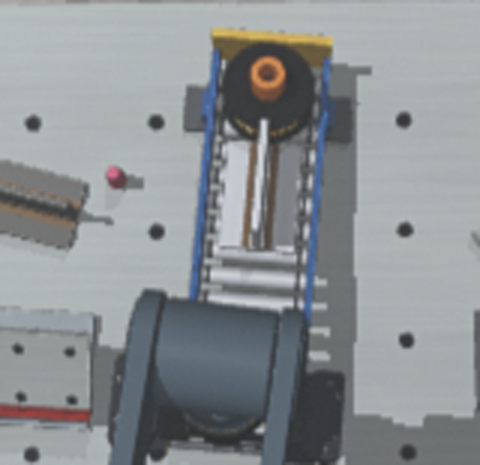

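```bash
python3 -m jog '0 0 0 0 0 0 1;0 0 0 0 0 0 1;0 0 0 0 0 0 1;0 0 0 0 0 0 1;0 0 0 0 0 0 1;0 0 0 0 0 0 1;0 0 0 0 0 0 1;0 0 0 0 0 0 1' | head -1; python3 chk.py t20; python3 -c "
from rig import *
print(hand_in())"
```

```text
time_s: 30.7
30.75
[(0.78, array([ 0.373, -0.003,  0.048]))]
[(0.87, array([ 0.266, -0.002,  0.01 ]))]
collar 98 [[ 0.3617 -0.0163  0.0615]
 [ 0.3784  0.0005  0.0755]
 [ 0.3958  0.015   0.0836]]
fin 110 [[ 0.2093 -0.005   0.0595]
 [ 0.2645 -0.0016  0.0765]
 [ 0.3252  0.0029  0.0838]]
the job is handed in; nothing more can be done
None
```

The spool and then the bracket were set on the upper half of the rollers, released, and rolled down by themselves. I handed the job in at about 31 s of the 62 s allowed; `hand_in` gives no verdict.

**Last checks:** Top-camera pictures taken over about 1.3 s showed both parts at rest, with the arm well clear of them.
- **Spool:** it sits flat against the yellow stop, with the collar centre about 0.378 m along the lane.
- **Bracket:** it lies base down and lengthwise behind the spool. Its fin is about 0.267 m along the lane, so the centres are about 0.11 m apart, within the 0.125 m limit.
- **Other items:** I saw no contact with anything else on the table, but I did not measure those things again at the end.

**What disagreed:**
- **Finger length:** the first two tries at the spool missed. The wrist depth image put the real fingertips about 30 mm further back than the tool data says. The first try closed on nothing, and the second closed on the spindle tip or collar top and slipped off. The spool stayed seated both times. I corrected for this offset on every later grasp.
- **Lane position:** the wrist camera put the lane centre about 1.5 mm to one side of my top-camera fit, so I adjusted both placements for it.

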